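# Ready the board tester: clear weights, press rods home, select test

## Task

Get this circuit-board fixture ready for its test. First turn the console's selector to the hollow-circle mark (standby); then take every hold-down weight off the fixture and stand it upright on the floor of the black tray; with all of them cleared, push both contact rods down until they bottom, their black ring marks level with the bore mouths; and only then turn the selector to the solid triangle (test). Leave the calculator, mouse and tape roll where they are.

Things in the scene. Friction and masses are not known exactly. Their poses are not given: they have to be found in the camera images.
- fixture: board fixture fixed to the bench, 240 (x) by 280 (y) mm; origin at the centre of its underside, x away from the robot. The weights stand on its flat clear cover, top 27 mm up, x -112 to +60, y -132 to +132 mm, inside an 8 mm rim (top 35 mm). Far side, x +60 to +120 mm: grey contact block, top 42 mm, with two brass collars, 28 mm across, tops (bore mouths) 50 mm up, at x +90, y +90 and -90 mm.
- rod_left (a joint): how far (m) the left contact rod (fixture y +90 mm) is pushed down its blind bore: 0 raised, bottoms at 0.020, its black ring mark then level with the bore mouth. Starts 0 to 4 mm down. Slides stiffly (4 N, a little more with speed) and stays where left; a push that rises to 10 to 15 N means it has bottomed. Within 1.7 mm counts.
- rod_right (a joint): the same for the right contact rod (fixture y = -90 mm), which has the shorter bore: bottoms at 0.014.
- rod_left_top (a point): centre of the flat top of the left rod's steel cap, 22 mm across and 8 mm high; moves down with the rod. Raised, 84 mm above the bench (64 mm bottomed). Press straight down on it.
- rod_right_top (a point): centre of the flat top of the right rod's cap, alike; raised 78 mm above the bench (64 mm bottomed).
- console: tester console fixed to the bench, grey box 150 x 150 x 50 mm, selector at the centre of its pale top, five marks round it 45 degrees apart, 50 mm from the axis. Origin at the centre of its underside. In its axes the hollow circle lies towards -x; then clockwise from above: one bar, two bars (+y), solid triangle, three bars (+x). It stands left or right, the tray on the other side.
- selector (a joint): knob angle (rad), growing clockwise from above. Pointer at: 0 hollow circle (standby), 0.785 one bar, 1.571 two bars, 2.356 solid triangle (test), 3.142 three bars; stops just past both ends. It clicks: released, it springs to the nearest of these; passing a click takes about 0.04 N m. Starts anywhere from two bars to three bars. Within 0.17 counts.
- selector_grip (a point): point on the knob's vertical axis at the height to grip, 81 mm above the bench. The grip is an upright bar 46 mm long and 14 mm thick, from 61 to 91 mm above the bench, on a disc 48 mm across; the point's x runs along the bar, the white pointer line at its -x end. Pinch it across its thickness (the point's y).
- selector_pointer (a point): outer end of the white pointer line on top of the knob, 22 mm from the axis.
- tray: black open tray fixed to the bench, 170 x 170 mm outside, walls 5 mm thick and 28 mm high, inner floor 5 mm above the bench. Origin at the centre of its underside. Room for five weights: four in the corners, one between.
- weight1: turned steel hold-down weight: disc foot 36 mm across and 14 mm high, with a plain round stem 16 mm across rising from it to 50 mm overall; 0.15 kg give or take a third. Origin at the centre of its underside, z up its stem. Three to five weights are present, all alike; None from the start means absent.
- weight2: turned steel hold-down weight: disc foot 36 mm across and 14 mm high, with a plain round stem 16 mm across rising from it to 50 mm overall; 0.15 kg give or take a third. Origin at the centre of its underside, z up its stem. Three to five weights are present, all alike; None from the start means absent.
- weight3: turned steel hold-down weight: disc foot 36 mm across and 14 mm high, with a plain round stem 16 mm across rising from it to 50 mm overall; 0.15 kg give or take a third. Origin at the centre of its underside, z up its stem. Three to five weights are present, all alike; None from the start means absent.
- weight4: turned steel hold-down weight: disc foot 36 mm across and 14 mm high, with a plain round stem 16 mm across rising from it to 50 mm overall; 0.15 kg give or take a third. Origin at the centre of its underside, z up its stem. Three to five weights are present, all alike; None from the start means absent.
- weight5: turned steel hold-down weight: disc foot 36 mm across and 14 mm high, with a plain round stem 16 mm across rising from it to 50 mm overall; 0.15 kg give or take a third. Origin at the centre of its underside, z up its stem. Three to five weights are present, all alike; None from the start means absent.
- calculator: desk calculator 140 x 100 x 16 mm, a bystander; origin under its centre.
- mouse: computer mouse 100 x 58 x 30 mm, a bystander; origin under its centre.
- tape_roll: roll of amber tape lying flat, 84 mm across, 20 mm high, a bystander; origin under its centre.
Things that resemble listed ones, but are neither listed nor needed, are in the scene too. Leave any yellow look-alike of the weight5 alone.

How it is judged:
By the outcome, as a careful person would: the job done as asked, in the order asked, and still so for the second after the job is handed in, with the robot touching nothing.
Of weight1, weight2, weight3, weight4, weight5 only 3 to 5 are there at a start; the rules pass over those that are not, and their reading is None.
At some moment in a run one of weight1, weight2, weight3, weight4, weight5 may be knocked a few centimetres aside while the robot is not near it.
It also fails if it takes over 210 s, if anything falls off the work surface, if the arm or the gripper's body presses on something with over 40 N, if the wrist force passes 120 N, or if a joint passes its speed limit or range.

## Robot

A 6-joint arm with a two-finger parallel gripper is mounted at the origin on the work surface. World frame = base frame: x ahead of the robot, y to its left, z up, the work surface at z = 0. Lengths are in mm, angles in rad, forces in N, time in s.
With the tool pointing down it reaches from about 375 to 900 mm from the base axis. Payload 3.1 kg.
Tool frame: the origin (TCP) lies at the very end of the fingers, on their centre line; the grasp point (between the pads) lies robot.pinch_z behind it (robot.pinch_z is the distance from the TCP to the grasp point, in mm); z points along the fingers, y is the direction in which the jaws open and shut (so a half turn about z gives the same grasp; the last joint's range is limited). The gripper opens to 85 mm and grips with 20 to 120 N. Pads are 22 mm wide; open, the fingers measure 114 mm over their backs; the gripper's body (76 mm by 85 mm) begins 54 mm behind the grasp point. The pads swing forward as they close: fully open they stand 13 mm farther back than shut.
Start: joints at [-1.393, 0.527, 1.433, -0, 1.181, -0.178], TCP at [218.32, -585.605, 231.31] pointing down, gripper open.
Joint ranges: [-3.08, 3.08], [-0.75, 2.2], [0.22, 2.44], [-1.43, 4.57], [0, 2.65], [-2.85, 2.85]. Speed limits (rad/s): [2.79, 2.79, 3.14, 3.14, 3.14, 3.14].

## Interface

Orientations are given as a unit quaternion [x, y, z, w].
In Python, from plant import robot gives the robot as it stands. The module is installed in compiled form; this text tells all that it offers.
- The arm moves only by the tool carry_out, never from a script. Its argument "commands" is a list of rows, each an object of numbers: "claw": the opening, from 0 (shut) to 1 (fully open); "x", "y", "z": the shift along the tool's x, y, z normalised to -1 to 1, where 1 is 50 mm; "spin": the turn about the tool's z normalised to -1 to 1, where 1 is 8 degrees. In form: [{"claw": .., "x": .., "y": .., "z": .., "spin": ..}, ...]. A call has 1 to 8 rows; each row shifts and turns the commanded pose from where the row before left it, along the tool's axes as they then stand; what a row does not reach is not made up. A row lasts 1/10 s, in which the tool goes at most 50 mm and 8.59 degrees, less where a joint would pass 70% of its speed; a pose out of reach is approached as far as the arm can. A call with a number of a shift or a turn outside -1 to 1 is refused whole. A call with a gripper value outside its range is refused whole. The fingers move at their own pace and stop on an object; "force" is the grip in N (left out, the last holds). Time passes only in rows, so rows that do not move let the fingers close. It gives the time, the measured TCP pose, the force and the opening at its end, in the units of the state.
- robot.sense(): the state, without advancing time (a new reading comes with each control period).
- robot.get_image(name): name is "scene" or "top"; returns a dict with "pixels" (480x640x3 uint8, blue, green, red), "fov_y" (degrees; the focal length in pixels is half the picture's height over the tangent of half this angle, whatever the lens; pixels are square), "cx", "cy" (the principal point, pixels), "k1" (the pictures are not rectified: a ray, as slopes to the right and down, at radius r is drawn at 1 + k1 r^2 times it, then the intrinsics apply), "rvec" (rotation vector, rad) and "tvec" (3), from world to camera coordinates, as OpenCV has them. Camera axes: x right, y down, z forward; pixel columns grow to the right and rows downward; lengths in mm; the calibration is good to about 2 mm. A picture is of the moment at which its call begins. There is no depth.
- robot.hand_in(): hands the job in, once; it reports no verdict.
The state is a dict: "clock": time; "joints": joint angles; "dq": joint speeds; "effort": joint torques, N m; "tcp_pos": TCP position; "tool_rot": TCP orientation; "wrist_force": force on the tool from outside, world axes, zero at the start; "moment": the same for the moment, N m; "opening": opening from 0.0 (shut) to 1.0 (fully open).
Only numpy, scipy, OpenCV 4.12 (cv2) and the standard library are available. Lean on these libraries where they do the work, as an engineer would, in place of code of your own. Each camera call takes 0.05 s, during which the arm holds its last target.

## Working session

There is one attempt and no reset: what is moved stays moved. The work goes in short steps, Python scripts to look and compute and a tool call to move; the robot and the scene stay as the last step left them, time stands still between calls to the robot, and variables do not carry over. Pictures are saved under pics/ and viewed, and the job is handed in when it is done.

Besides the shell and the picture viewer there is one more tool, called after "Request:" as name(argument=value, ...) on one line, values as JSON. carry_out: Moves the arm, as the interface text tells. Its arguments: {"type":"object","properties":{"commands":{"type":"array"},"force":{"type":"number"}},"required":["commands"]}

```bash
mkdir -p pics; cat > h.py <<'E'
import numpy as np, cv2
from plant import robot
def cam(n,save=None):
    d=robot.get_image(n)
    if save: cv2.imwrite(save,np.array(d["pixels"]))
    np.save('last_%s.npy'%n,d,allow_pickle=True)
    return d
def K(d):
    f=240/np.tan(np.radians(d["fov_y"])/2); return f
def pix2ray(d,u,v):
    f=K(d); x=(u-d["cx"])/f; y=(v-d["cy"])/f
    rd=np.hypot(x,y); r=rd
    for _ in range(50): r=rd/(1+d["k1"]*r*r)
    s=r/rd if rd>0 else 1
    R=cv2.Rodrigues(np.array(d["rvec"],float))[0]; t=np.array(d["tvec"],float).ravel()
    return -R.T@t, R.T@np.array([x*s,y*s,1])
def onz(d,u,v,z):
    o,r=pix2ray(d,u,v); return o+r*(z-o[2])/r[2]
def proj(d,p):
    R=cv2.Rodrigues(np.array(d["rvec"],float))[0]; t=np.array(d["tvec"],float).ravel()
    c=R@np.array(p,float)+t; x,y=c[:2]/c[2]; s=1+d["k1"]*(x*x+y*y); f=K(d)
    return np.array([d["cx"]+f*x*s,d["cy"]+f*y*s])
def load(n): return np.load('last_%s.npy'%n,allow_pickle=True).item()
E
python3 - <<'E'
from h import *
for n in("scene","top"):
    d=cam(n,f'pics/{n}0.png'); print({k:v for k,v in d.items() if k!="pixels"}, pix2ray(d,320,240))
print(robot.sense(),robot.pinch_z)
E
```

```text
{'fov_y': 54.54937794898955, 'cx': 315.30865440460576, 'cy': 242.0556312282012, 'k1': -0.11119383237042008, 'rvec': array([ 2.0408467 ,  1.45795973, -0.56616721]), 'tvec': array([-215.89313   , -346.12821431, 1260.63085021])} (array([1106.24489321, -132.13746677,  717.19359377]), array([-0.62796059,  0.20926448, -0.74966322]))
{'fov_y': 42.22484099015571, 'cx': 308.36543322297797, 'cy': 244.2045129003337, 'k1': -0.02585908517930759, 'rvec': array([ 2.17254135, -2.01712446,  0.22593731]), 'tvec': array([  19.78142105,  565.43006093, 1097.23979964])} (array([ 302.20457295,   38.26826712, 1196.34676084]), array([ 0.23195989,  0.00192062, -0.97292705]))
{'clock': 0.1, 'joints': array([-1.39250806e+00,  5.28372112e-01,  1.43376993e+00,  2.55226368e-05,
        1.18142017e+00, -1.78539383e-01]), 'dq': array([ 1.62449870e-05, -3.16132754e-03, -2.62320739e-03, -2.34201628e-04,
       -2.07056324e-03,  6.49127784e-04]), 'effort': array([-2.31132344e-04, -4.43303168e+01, -1.78586733e+01, -3.45503222e-04,
        3.85136227e-03,  1.82892097e-05]), 'tcp_pos': array([ 218.20966557, -584.9819185 ,  230.43350216]), 'tool_rot': array([ 9.84126812e-01,  1.77463934e-01,  1.19249549e-05, -9.84775240e-04]), 'wrist_force': array([-0.2923378 , -0.40200148, -0.53695985]), 'moment': array([ 0.05255022,  0.05605918, -0.04642476]), 'opening': 0.9990766676515963} 18.700000000000003
```

View pics/scene0.png

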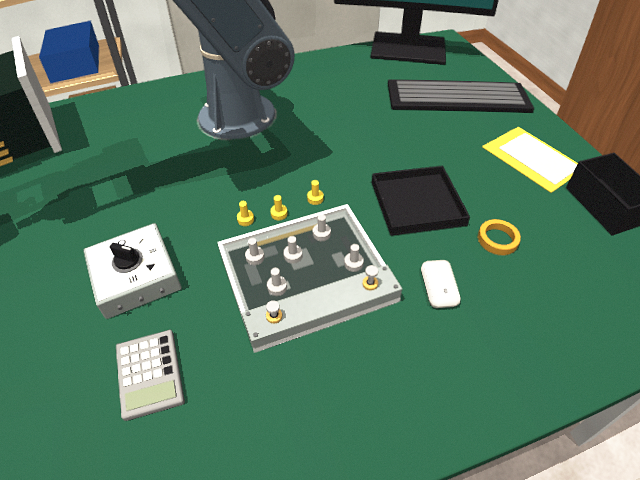

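View pics/top0.png

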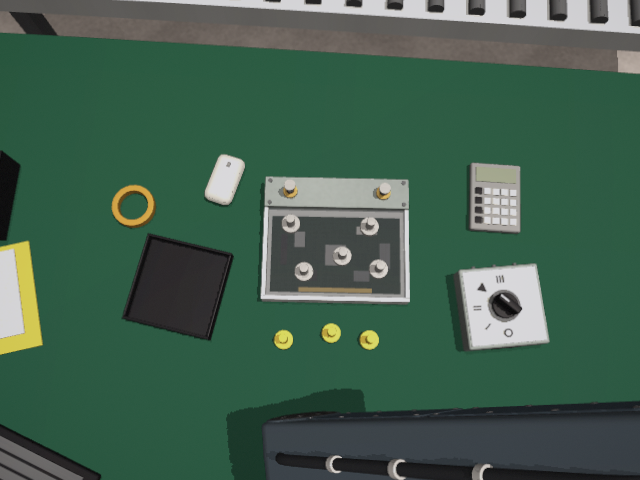

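The scene view shows the console at (130,265), the fixture at (310,270) with five steel weights, and the tray at (420,200). The top view shows the weights at about (291,222), (369,226), (343,255), (304,271) and (379,268). The three yellow look-alikes stand outside the fixture at (284,340), (331,333) and (369,340). I'll enlarge these areas next.

```bash
python3 - <<'E'
from h import *
d=load("top"); im=np.array(d["pixels"])
a=cv2.resize(im[170:310,255:415],None,fx=5,fy=5,interpolation=cv2.INTER_CUBIC)[:600*2]
cv2.imwrite('pics/fix_crop.png',cv2.resize(im[170:310,255:415],(685,600),interpolation=cv2.INTER_CUBIC))
cv2.imwrite('pics/con_crop.png',cv2.resize(im[255:355,450:555],(630,600),interpolation=cv2.INTER_CUBIC))
s=load("scene"); im=np.array(s["pixels"])
cv2.imwrite('pics/fix_crop_s.png',cv2.resize(im[200:350,210:410],(800,600),interpolation=cv2.INTER_CUBIC))
E
```

```text
(no output)
```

View pics/fix_crop.png

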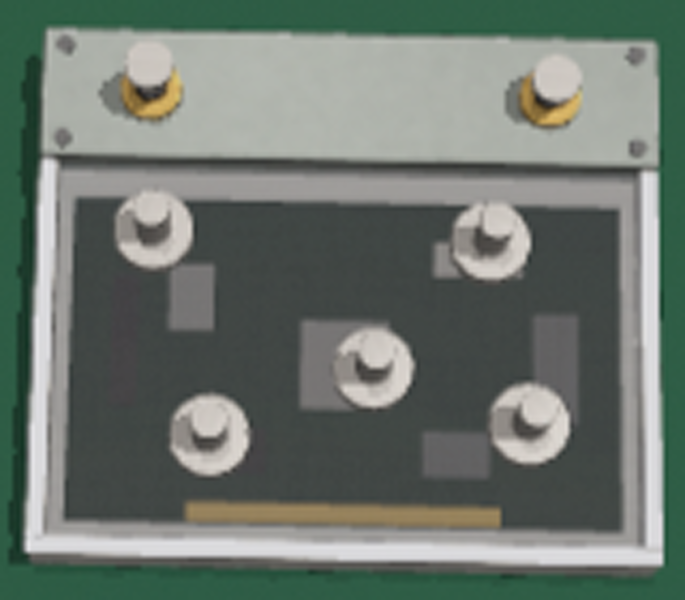

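View pics/con_crop.png

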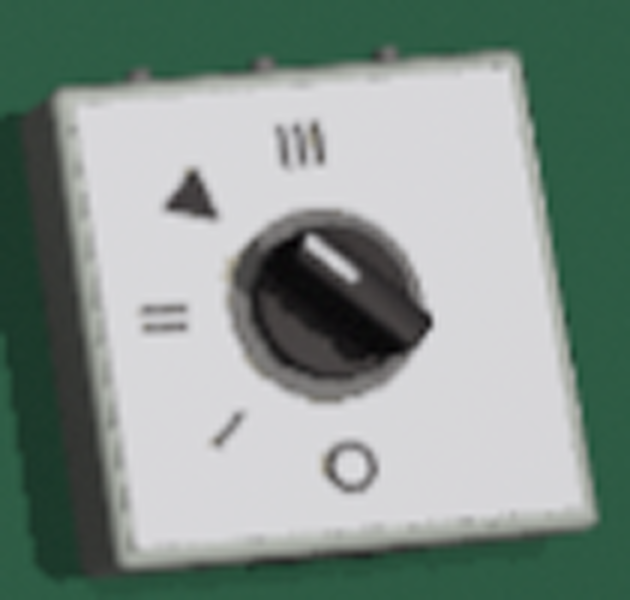

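View pics/fix_crop_s.png

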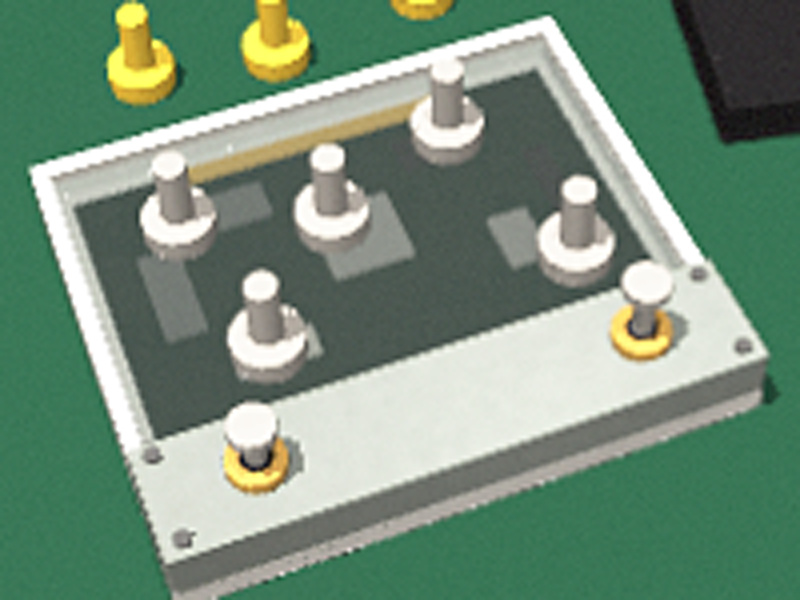

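```bash
cat >> h.py <<'E'
def tri(t,a,s,b):
    o1,r1=pix2ray(t,*a);o2,r2=pix2ray(s,*b); r1/=np.linalg.norm(r1); r2/=np.linalg.norm(r2)
    A=np.c_[r1,-r2]; k=np.linalg.lstsq(A,o2-o1,rcond=None)[0]
    p,q=o1+k[0]*r1,o2+k[1]*r2
    return (p+q)/2,np.linalg.norm(p-q)
E
python3 - <<'E'
from h import *
np.set_printoptions(precision=1,suppress=True)
t,s=load("top"),load("scene")
T={'W1':(153,207),'W2':(497,220),'W3':(376,352),'W4':(209,420),'W5':(538,406),'capL':(150,62),'capR':(557,77)}
S={'W1':(580,190),'W2':(262,285),'W3':(328,158),'W4':(447,70),'W5':(170,163),'capL':(647,281),'capR':(251,418)}
for k in T:
    a=(254.5+(T[k][0]+.5)*160/685,169.5+(T[k][1]+.5)*140/600); b=(209.5+S[k][0]/4,199.5+S[k][1]/4)
    p,e=tri(t,a,s,b); z=80 if 'cap' in k else 77
    print(k,np.array(a),p,e,onz(t,*a,z)[:2],onz(s,*b,z)[:2])
# console marks at z=50
c=lambda x,y:(449.5+(x+.5)/6,254.5+(y+.5)/6)
M={'O':(350,466),'1':(228,430),'2':(164,318),'T':(190,193),'3':(300,144)}
P={k:onz(t,*c(*v),50)[:2] for k,v in M.items()}
for k in P: print(k,P[k])
ctr=(P['O']+P['3'])/2; print('ctr',ctr,np.linalg.norm(P['O']-ctr),[np.degrees(np.arctan2(*(P[k]-ctr)[::-1])) for k in M])
for n,v in {'ptr_outer':(306,238),'ptr_in':(356,280),'barR':(433,323)}.items(): print(n,onz(t,*c(*v),91)[:2])
print(onz(t,*c(*(108+0,92)),50),)
for q in [(60,90),(520,55),(598,522),(122,568)]: print('corner',onz(t,*c(*q),50)[:2])
E
```

```text
W1 [290.4 217.9] [607.2  99.1  77.8] 1.1013571579211738 [607.3  98.6] [606.7 100. ]
W2 [370.7 220.9] [612.2 -50.9  78. ] 0.5822602290074537 [612.5 -51.2] [611.5 -50.4]
W3 [342.4 251.8] [550.   -2.2  76.7] 0.26952442429597784 [549.9  -2.3] [550.3  -2.1]
W4 [303.4 267.6] [515.1  67.5  77. ] 0.8754747884242425 [515.   67.1] [515.1  68. ]
W5 [380.3 264.4] [531.  -72.4  79.3] 0.7399738349404603 [531.4 -73. ] [529.  -71.8]
capL [289.7 184.1] [670.5 104.9  85.5] 0.15352269906732322 [672.3 105.2] [666.7 107. ]
capR [384.7 187.6] [678.6 -73.7  80. ] 0.6025508493475913 [678.6 -73.9] [678.7 -73.4]
O [ 427.2 -315.9]
1 [ 435.6 -278.4]
2 [ 468.6 -258.3]
T [ 508.3 -265.8]
3 [ 526.2 -299.9]
ctr [ 476.7 -307.9] 50.14466096844273 [np.float64(-170.8094260101068), np.float64(144.39849642091113), np.float64(99.28463697619426), np.float64(53.20524659176985), np.float64(9.190573989893144)]
ptr_outer [ 489.8 -289.8]
ptr_in [ 478.2 -304.8]
barR [ 467.  -327.8]
[ 538.4 -239.7   50. ]
corner [ 537.9 -224.7]
corner [ 559.7 -368.9]
corner [ 415.6 -391.9]
corner [ 391.3 -246.7]
```

```bash
python3 - <<'E'
from h import *
t,s=load("top"),load("scene")
cv2.imwrite('pics/tray_t.png',cv2.resize(np.array(t["pixels"])[225:350,115:245],(624,600),interpolation=cv2.INTER_CUBIC))
cv2.imwrite('pics/con_s.png',cv2.resize(np.array(s["pixels"])[215:325,75:190],(627,600),interpolation=cv2.INTER_CUBIC))
E
```

```text
(no output)
```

View pics/tray_t.png

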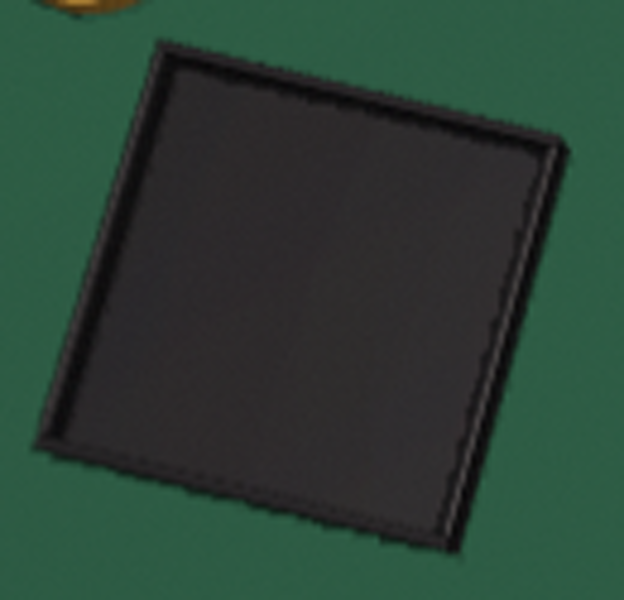

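View pics/con_s.png

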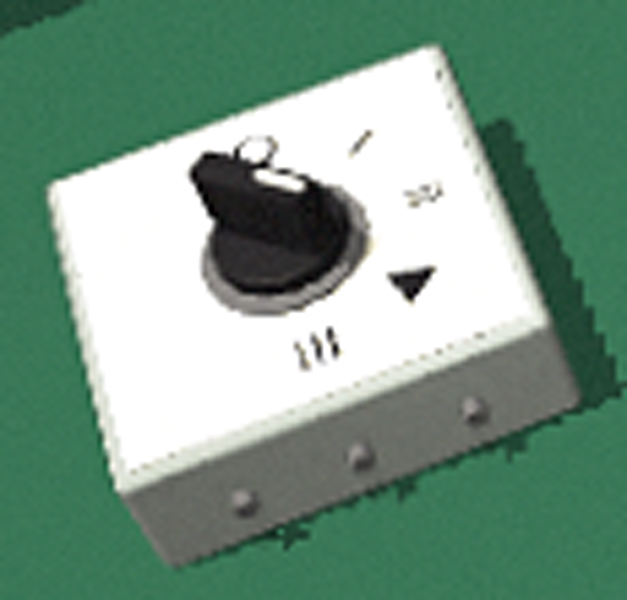

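Checks on the first measurements:
- **Weights:** the five stem tops triangulate to z of about 77 to 79 (expected 77).
- **Console:** the marks sit 50.1 mm from the centre. The corners give the same centre, (476,-308), and a yaw of 9.1°.
- **Selector:** the pointer is at 54°, so it currently points at the triangle.
- **Look-alikes:** the yellow ones stay untouched. The steel weights W1 to W5 on the cover fit the description.

Next come the tray, the fixture and a planning helper.

```bash
cat >> h.py <<'E'
np.set_printoptions(precision=1,suppress=True)
def pose(st=None):
    from scipy.spatial.transform import Rotation as Ro
    st=st or robot.sense(); R=Ro.from_quat(st["tool_rot"]).as_matrix()
    return np.array(st["tcp_pos"]),R,np.degrees(np.arctan2(R[1,1],R[0,1]))
def plan(x,y,z,psi=None):
    """total shift in 50mm units in tool axes (after spin), spin in 8deg units"""
    p,R,ps=pose(); print('tcp',p,'psi',round(ps,1),'tilt',R[:,2].round(3),'q6',np.round(robot.sense()["joints"][5],2))
    if psi is None: psi=ps; sp=0
    else: sp=-((psi-ps+180)%360-180)/8
    a=np.radians(psi); d=np.array([x,y,z])-p
    print('spin %.2f  x %.2f y %.2f z %.2f'%(sp,(d[0]*-np.sin(a)+d[1]*np.cos(a))/50,(d[0]*np.cos(a)+d[1]*np.sin(a))/50,-d[2]/50))
E
python3 - <<'E'
from h import *
t=load("top")
c=lambda x,y:(114.5+(x+.5)/4.8,224.5+(y+.5)/4.8)
C=[onz(t,*c(*q),28)[:2] for q in [(160,42),(568,145),(455,552),(38,447)]]
print(C,np.mean(C,0),[np.linalg.norm(C[i]-C[i-1]) for i in range(4)])
e=C[0]-C[3]; print(np.degrees(np.arctan2(e[1],e[0])))
f=lambda x,y:(254.5+(x+.5)*160/685,169.5+(y+.5)*140/600)
F=[onz(t,*f(*q),z)[:2] for q,z in [((47,30),42),((657,42),42),((663,550),35),((27,540),35)]]
print(F,np.mean(F,0))
plan(476,-308,150,-36)
E
```

```text
[array([569.4, 374.7]), array([539.2, 205.5]), array([374.9, 233. ]), array([403.2, 401.1])] [471.7 303.6] [np.float64(168.31782040491632), np.float64(171.89259463462895), np.float64(166.55624567697208), np.float64(170.46273253654343)]
-9.021420113310361
[array([696.7, 155.6]), array([ 711.5, -122.5]), array([ 479.7, -135.1]), array([463.5, 143.9])] [587.9  10.5]
tcp [ 218.2 -585.   230.4] psi -69.6 tilt [-0.  0. -1.] q6 -0.18
spin -4.19  x 7.51 y 0.92 z 1.61
```

The tray centre is (472,304) with yaw -9°, and its sides measure 167 to 172 mm (170 given). The fixture centre is (587,10.5) with yaw 3°. Now I'll approach the selector.

Request:
carry_out(commands=[{"claw": 0.5,"x": 0,"y": 0,"z": 0,"spin": -0.85},{"claw": 0.5,"x": 0,"y": 0,"z": 0,"spin": -0.85},{"claw": 0.5,"x": 0,"y": 0,"z": 0,"spin": -0.85},{"claw": 0.5,"x": 0,"y": 0,"z": 0,"spin": -0.85},{"claw": 0.5,"x": 0,"y": 0,"z": 0,"spin": -0.8},{"claw": 0.5,"x": 0.6,"y": 0.1,"z": 0.1,"spin": 0},{"claw": 0.5,"x": 0.6,"y": 0.1,"z": 0.1,"spin": 0},{"claw": 0.5,"x": 0.6,"y": 0.1,"z": 0.1,"spin": 0}], force=30)

```text
clock: 0.9
tcp_pos: [283.6, -520.6, 215.6]
tool_rot: [0.891, 0.454, 0.0, -0.001]
wrist_force: [0.5, 0.4, -0.6]
opening: 0.5
```

Request:
carry_out(commands=[{"claw": 0.5,"x": 0.7,"y": 0.1,"z": 0.15,"spin": 0},{"claw": 0.5,"x": 0.7,"y": 0.1,"z": 0.15,"spin": 0},{"claw": 0.5,"x": 0.7,"y": 0.1,"z": 0.15,"spin": 0},{"claw": 0.5,"x": 0.7,"y": 0.1,"z": 0.15,"spin": 0},{"claw": 0.5,"x": 0.7,"y": 0.1,"z": 0.15,"spin": 0},{"claw": 0.5,"x": 0.7,"y": 0.1,"z": 0.15,"spin": 0},{"claw": 0.5,"x": 0.7,"y": 0,"z": 0.15,"spin": 0},{"claw": 0.5,"x": 0.7,"y": 0,"z": 0.1,"spin": 0}])

```text
clock: 1.7
tcp_pos: [472.4, -311.0, 157.9]
tool_rot: [0.891, 0.454, -0.0, -0.001]
wrist_force: [0.2, -0.4, -0.1]
opening: 0.499
```

```bash
python3 - <<'E'
from h import *
plan(476,-308,66,-36)
E
```

```text
tcp [ 472.4 -311.   157.9] psi -36.0 tilt [-0.  0. -1.] q6 -0.15
spin 0.00  x 0.09 y 0.02 z 1.84
```

Request:
carry_out(commands=[{"claw": 0.5,"x": 0.09,"y": 0.02,"z": 0.4,"spin": 0},{"claw": 0.5,"x": 0,"y": 0,"z": 0.4,"spin": 0},{"claw": 0.5,"x": 0,"y": 0,"z": 0.4,"spin": 0},{"claw": 0.5,"x": 0,"y": 0,"z": 0,"spin": 0}])

```text
clock: 2.1
tcp_pos: [473.9, -307.6, 96.1]
tool_rot: [0.891, 0.455, -0.001, -0.003]
wrist_force: [0.3, 0.9, 0.4]
opening: 0.499
```

```bash
python3 - <<'E'
from h import *
plan(476,-308,66,-36)
d=cam("scene"); cv2.imwrite('pics/g1.png',cv2.resize(np.array(d["pixels"])[170:320,50:230],(720,600)))
E
```

```text
tcp [ 473.9 -307.6   96.1] psi -35.9 tilt [-0.  0. -1.] q6 -0.15
spin 0.01  x 0.02 y 0.04 z 0.60
```

View pics/g1.png

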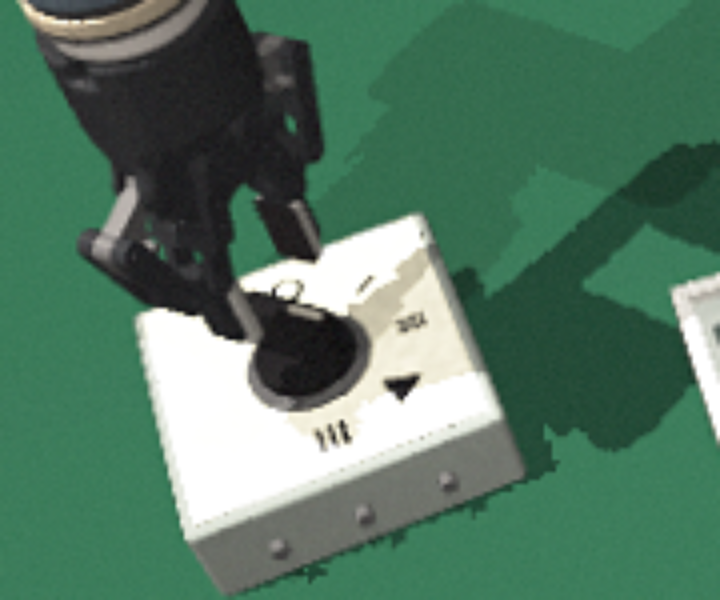

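The picture shows the fingers straddling the knob bar across its thickness (bar near crop pixel (300,320)). I'll lower and close.

Request:
carry_out(commands=[{"claw": 0.5,"x": 0.02,"y": 0.04,"z": 0.2,"spin": 0},{"claw": 0.5,"x": 0,"y": 0,"z": 0.2,"spin": 0},{"claw": 0.5,"x": 0,"y": 0,"z": 0.16,"spin": 0},{"claw": 0.5,"x": 0,"y": 0,"z": 0,"spin": 0},{"claw": 0,"x": 0,"y": 0,"z": 0,"spin": 0},{"claw": 0,"x": 0,"y": 0,"z": 0,"spin": 0},{"claw": 0,"x": 0,"y": 0,"z": 0,"spin": 0},{"claw": 0,"x": 0,"y": 0,"z": 0,"spin": 0}], force=30)

```text
clock: 2.95
tcp_pos: [474.2, -307.2, 70.9]
tool_rot: [0.891, 0.455, -0.002, -0.004]
wrist_force: [-7.5, 3.4, 5.1]
opening: 0.155
```

Request:
carry_out(commands=[{"claw": 0,"x": 0,"y": 0,"z": 0,"spin": 0},{"claw": 0,"x": 0,"y": 0,"z": 0,"spin": 0},{"claw": 0,"x": 0,"y": 0,"z": 0,"spin": 0}])

```text
clock: 3.25
tcp_pos: [474.2, -307.2, 70.9]
tool_rot: [0.891, 0.455, -0.002, -0.004]
wrist_force: [-6.1, 2.6, 4.5]
opening: 0.158
```

Grip holds the 14 mm bar (opening 13.4 mm). Now turning 135° counter-clockwise.

Request:
carry_out(commands=[{"claw": 0,"x": 0,"y": 0,"z": 0,"spin": -0.7},{"claw": 0,"x": 0,"y": 0,"z": 0,"spin": -0.7},{"claw": 0,"x": 0,"y": 0,"z": 0,"spin": -0.7},{"claw": 0,"x": 0,"y": 0,"z": 0,"spin": -0.7},{"claw": 0,"x": 0,"y": 0,"z": 0,"spin": -0.7},{"claw": 0,"x": 0,"y": 0,"z": 0,"spin": -0.7},{"claw": 0,"x": 0,"y": 0,"z": 0,"spin": -0.7},{"claw": 0,"x": 0,"y": 0,"z": 0,"spin": -0.7}])

```text
clock: 4.05
tcp_pos: [474.9, -308.7, 70.9]
tool_rot: [0.649, 0.761, -0.0, -0.003]
wrist_force: [-5.4, -0.9, 0.9]
opening: 0.154
```

Request:
carry_out(commands=[{"claw": 0,"x": 0,"y": 0,"z": 0,"spin": -0.7},{"claw": 0,"x": 0,"y": 0,"z": 0,"spin": -0.7},{"claw": 0,"x": 0,"y": 0,"z": 0,"spin": -0.7},{"claw": 0,"x": 0,"y": 0,"z": 0,"spin": -0.7},{"claw": 0,"x": 0,"y": 0,"z": 0,"spin": -0.7},{"claw": 0,"x": 0,"y": 0,"z": 0,"spin": -0.7},{"claw": 0,"x": 0,"y": 0,"z": 0,"spin": -0.7},{"claw": 0,"x": 0,"y": 0,"z": 0,"spin": -0.7}])

```text
clock: 4.85
tcp_pos: [477.0, -308.6, 71.2]
tool_rot: [0.31, 0.951, 0.001, -0.001]
wrist_force: [0.7, 3.0, 0.6]
opening: 0.153
```

```bash
python3 - <<'E'
from h import *
plan(476,-308,66,99)
print(robot.sense()["wrist_force"],robot.sense()["moment"],robot.sense()["opening"])
E
```

```text
tcp [ 477.  -308.6   71.2] psi 53.8 tilt [-0.  0. -1.] q6 -1.71
spin -5.65  x 0.02 y 0.02 z 0.10
[0.7 3.  0.6] [ 0.6  0.2 -0.1] 0.15283516107938497
```

Request:
carry_out(commands=[{"claw": 0,"x": 0,"y": 0,"z": 0,"spin": -0.7},{"claw": 0,"x": 0,"y": 0,"z": 0,"spin": -0.7},{"claw": 0,"x": 0,"y": 0,"z": 0,"spin": -0.7},{"claw": 0,"x": 0,"y": 0,"z": 0,"spin": -0.7},{"claw": 0,"x": 0,"y": 0,"z": 0,"spin": -0.7},{"claw": 0,"x": 0,"y": 0,"z": 0,"spin": -0.7},{"claw": 0,"x": 0,"y": 0,"z": 0,"spin": -0.7},{"claw": 0,"x": 0,"y": 0,"z": 0,"spin": -0.7}])

```text
clock: 5.65
tcp_pos: [477.5, -306.4, 71.2]
tool_rot: [-0.075, 0.997, 0.003, -0.0]
wrist_force: [3.1, 8.9, 3.1]
opening: 0.153
```

Request:
carry_out(commands=[{"claw": 0,"x": 0,"y": 0,"z": 0,"spin": 0},{"claw": 0.45,"x": 0,"y": 0,"z": 0,"spin": 0},{"claw": 0.45,"x": 0,"y": 0,"z": 0,"spin": 0},{"claw": 0.45,"x": 0,"y": 0,"z": 0,"spin": 0},{"claw": 0.45,"x": 0,"y": 0,"z": -0.5,"spin": 0},{"claw": 0.45,"x": 0,"y": 0,"z": -0.8,"spin": 0},{"claw": 0.45,"x": 0,"y": 0,"z": -0.8,"spin": 0},{"claw": 0.45,"x": 0,"y": 0,"z": 0,"spin": 0}])

```text
clock: 6.45
tcp_pos: [480.6, -313.1, 181.5]
tool_rot: [-0.073, 0.997, -0.005, 0.004]
wrist_force: [-0.2, -1.2, 0.4]
opening: 0.449
```

```bash
python3 - <<'E'
from h import *
plan(476,-308,66,99)
d=cam("scene"); cv2.imwrite('pics/g2.png',cv2.resize(np.array(d["pixels"])[170:320,50:230],(720,600)))
d=cam("top"); cv2.imwrite('pics/g2t.png',d["pixels"])
E
```

```text
tcp [ 480.6 -313.1  181.5] psi 98.4 tilt [ 0. -0. -1.] q6 -2.49
spin -0.07  x 0.08 y 0.12 z 2.31
```

View pics/g2.png

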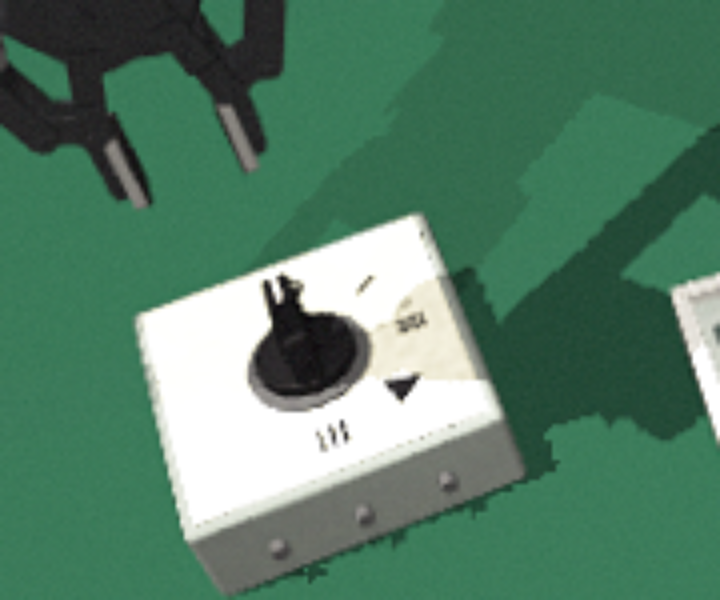

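View pics/g2t.png

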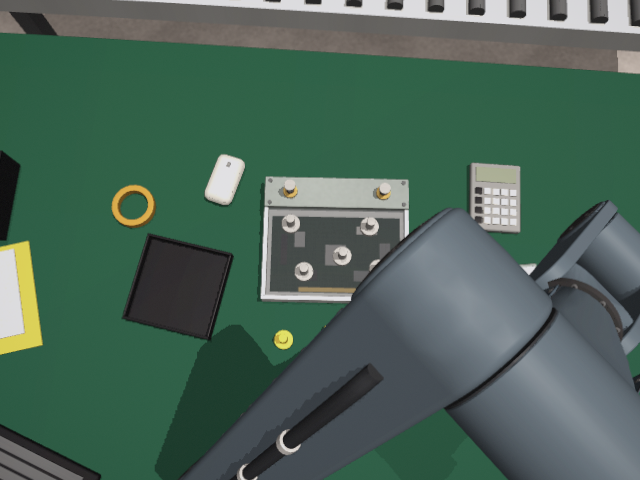

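The scene shows the selector's bar pointing at the hollow circle (crop (288,285)), so it is at standby. The top view shows the weights still in place. Next I'll spin to ψ=81° and go over W5.

```bash
python3 - <<'E'
from h import *
plan(531,-72.4,130,81)
R=lambda a:np.array([[np.cos(a),-np.sin(a)],[np.sin(a),np.cos(a)]])
for q in [(50,50),(-50,50),(50,-50),(-50,-50),(0,0)]: print(q,np.array([471.7,303.6])+R(np.radians(-9))@q)
E
```

```text
tcp [ 478.  -310.6  177. ] psi 98.4 tilt [ 0. -0. -1.] q6 -2.49
spin 2.18  x -0.30 y 4.87 z 0.94
(50, 50) [528.9 345.2]
(-50, 50) [430.1 360.8]
(50, -50) [513.3 246.4]
(-50, -50) [414.5 262. ]
(0, 0) [471.7 303.6]
```

Request:
carry_out(commands=[{"claw": 0.45,"x": 0,"y": 0,"z": 0,"spin": 0.7},{"claw": 0.45,"x": 0,"y": 0,"z": 0,"spin": 0.7},{"claw": 0.45,"x": 0,"y": 0,"z": 0,"spin": 0.7},{"claw": 0.45,"x": 0,"y": 0,"z": 0,"spin": 0}])

```text
clock: 6.95
tcp_pos: [476.7, -309.2, 174.0]
tool_rot: [0.073, 0.997, 0.001, -0.001]
wrist_force: [-0.2, 0.1, 0.5]
opening: 0.45
```

```bash
python3 - <<'E'
from h import *
plan(531,-72.4,130)
E
```

```text
tcp [ 476.7 -309.2  174. ] psi 81.6 tilt [-0.  0. -1.] q6 -2.2
spin 0.00  x -0.39 y 4.84 z 0.88
```

Request:
carry_out(commands=[{"claw": 0.45,"x": -0.06,"y": 0.7,"z": 0.1,"spin": 0},{"claw": 0.45,"x": -0.06,"y": 0.7,"z": 0.1,"spin": 0},{"claw": 0.45,"x": -0.06,"y": 0.7,"z": 0.1,"spin": 0},{"claw": 0.45,"x": -0.06,"y": 0.7,"z": 0.1,"spin": 0},{"claw": 0.45,"x": -0.05,"y": 0.7,"z": 0.1,"spin": 0},{"claw": 0.45,"x": -0.05,"y": 0.7,"z": 0.1,"spin": 0},{"claw": 0.45,"x": -0.05,"y": 0.64,"z": 0.2,"spin": 0},{"claw": 0.45,"x": 0,"y": 0,"z": 0,"spin": 0}])

```text
clock: 7.75
tcp_pos: [530.5, -69.2, 133.7]
tool_rot: [0.07, 0.998, 0.001, -0.003]
wrist_force: [0.5, -0.4, 0.2]
opening: 0.448
```

Request:
carry_out(commands=[{"claw": 0.45,"x": 0,"y": 0,"z": 0,"spin": 0},{"claw": 0.45,"x": 0,"y": 0,"z": 0,"spin": 0}])

```text
clock: 7.95
tcp_pos: [532.1, -74.1, 135.5]
tool_rot: [0.073, 0.997, -0.0, -0.0]
wrist_force: [0.5, 0.3, -1.0]
opening: 0.453
```

```bash
python3 - <<'E'
from h import *
plan(531,-72.4,49)
d=cam("scene"); cv2.imwrite('pics/w5a.png',cv2.resize(np.array(d["pixels"])[150:350,190:430],(720,600)))
E
```

```text
tcp [532.1 -74.1 135.5] psi 81.7 tilt [-0. -0. -1.] q6 -1.77
spin 0.00  x 0.03 y 0.03 z 1.73
```

View pics/w5a.png

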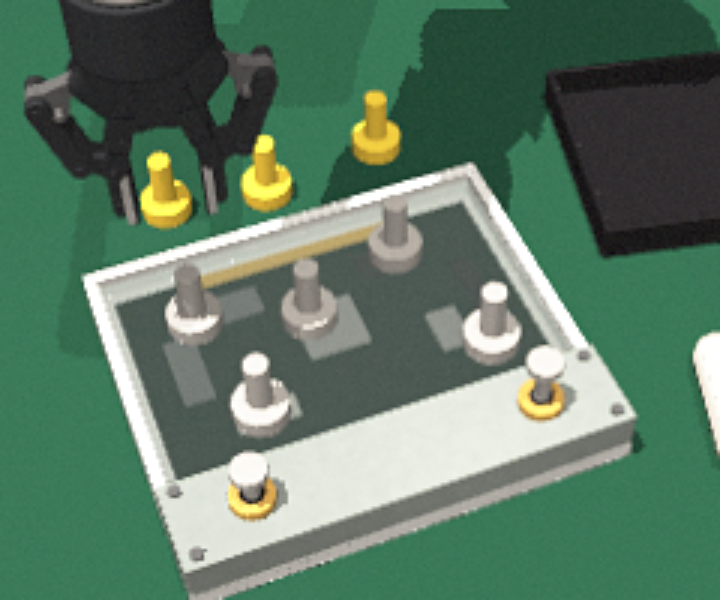

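The picture shows all five weights unmoved, with the gripper hovering above W5 (crop (190,290)). Lowering and gripping.

Request:
carry_out(commands=[{"claw": 0.45,"x": 0.03,"y": 0.03,"z": 0.45,"spin": 0},{"claw": 0.45,"x": 0,"y": 0,"z": 0.45,"spin": 0},{"claw": 0.45,"x": 0,"y": 0,"z": 0.45,"spin": 0},{"claw": 0.45,"x": 0,"y": 0,"z": 0.3,"spin": 0},{"claw": 0.45,"x": 0,"y": 0,"z": 0.05,"spin": 0},{"claw": 0.45,"x": 0,"y": 0,"z": 0,"spin": 0},{"claw": 0.45,"x": 0,"y": 0,"z": 0,"spin": 0}])

```text
clock: 8.7
tcp_pos: [531.5, -72.3, 51.6]
tool_rot: [0.073, 0.997, -0.0, 0.001]
wrist_force: [-0.5, 0.1, -0.1]
opening: 0.452
```

Request:
carry_out(commands=[{"claw": 0,"x": 0,"y": 0,"z": 0,"spin": 0},{"claw": 0,"x": 0,"y": 0,"z": 0,"spin": 0},{"claw": 0,"x": 0,"y": 0,"z": 0,"spin": 0},{"claw": 0,"x": 0,"y": 0,"z": 0,"spin": 0},{"claw": 0,"x": 0,"y": 0,"z": 0,"spin": 0},{"claw": 0,"x": 0,"y": 0,"z": 0,"spin": 0}], force=35)

```text
clock: 9.3
tcp_pos: [531.5, -71.9, 51.6]
tool_rot: [0.073, 0.997, -0.0, 0.001]
wrist_force: [-0.2, -1.2, 7.3]
opening: 0.161
```

Request:
carry_out(commands=[{"claw": 0,"x": 0,"y": 0,"z": -0.2,"spin": 0},{"claw": 0,"x": 0,"y": 0,"z": -0.4,"spin": 0},{"claw": 0,"x": 0,"y": 0,"z": -0.5,"spin": 0},{"claw": 0,"x": 0,"y": 0,"z": -0.5,"spin": 0},{"claw": 0,"x": 0,"y": 0,"z": 0,"spin": 0},{"claw": 0,"x": 0,"y": 0,"z": 0,"spin": 0}])

```text
clock: 9.9
tcp_pos: [530.7, -71.3, 131.1]
tool_rot: [0.073, 0.997, -0.0, 0.0]
wrist_force: [0.3, -0.1, -1.6]
opening: 0.165
```

```bash
python3 - <<'E'
from h import *
print(robot.sense()["wrist_force"],robot.sense()["opening"])
plan(528.9,345.2,130,81.6)
d=cam("scene"); cv2.imwrite('pics/w5b.png',cv2.resize(np.array(d["pixels"])[150:350,190:430],(720,600)))
E
```

```text
[ 0.3 -0.1 -1.6] 0.16535317231724647
tcp [530.7 -71.3 131.1] psi 81.7 tilt [ 0. -0. -1.] q6 -1.77
spin 0.01  x 1.25 y 8.24 z 0.02
```

View pics/w5b.png

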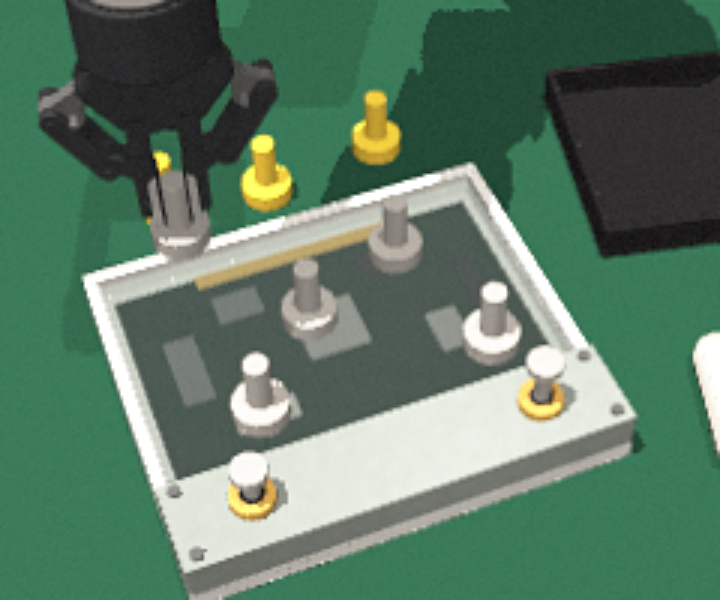

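W5 is held upright at the jaws (wrist reads -1.6 N). Carrying it to the tray's far-left corner.

Request:
carry_out(commands=[{"claw": 0,"x": 0.1,"y": 0.4,"z": 0,"spin": 0},{"claw": 0,"x": 0.1,"y": 0.7,"z": 0,"spin": 0},{"claw": 0,"x": 0.1,"y": 0.7,"z": 0,"spin": 0},{"claw": 0,"x": 0.1,"y": 0.7,"z": 0,"spin": 0},{"claw": 0,"x": 0.1,"y": 0.7,"z": 0,"spin": 0},{"claw": 0,"x": 0.1,"y": 0.7,"z": 0,"spin": 0},{"claw": 0,"x": 0.1,"y": 0.7,"z": 0,"spin": 0},{"claw": 0,"x": 0.1,"y": 0.7,"z": 0,"spin": 0}])

```text
clock: 10.75
tcp_pos: [528.3, 197.7, 129.0]
tool_rot: [0.073, 0.997, -0.0, -0.002]
wrist_force: [1.7, -0.2, -1.9]
opening: 0.162
```

Request:
carry_out(commands=[{"claw": 0,"x": 0.1,"y": 0.7,"z": 0,"spin": 0},{"claw": 0,"x": 0.1,"y": 0.7,"z": 0,"spin": 0},{"claw": 0,"x": 0.1,"y": 0.7,"z": 0,"spin": 0},{"claw": 0,"x": 0.1,"y": 0.5,"z": 0,"spin": 0},{"claw": 0,"x": 0.05,"y": 0.34,"z": 0,"spin": 0},{"claw": 0,"x": 0,"y": 0,"z": 0,"spin": 0},{"claw": 0,"x": 0,"y": 0,"z": 0,"spin": 0},{"claw": 0,"x": 0,"y": 0,"z": 0,"spin": 0}])

```text
clock: 11.55
tcp_pos: [528.7, 343.7, 130.3]
tool_rot: [0.073, 0.997, -0.001, -0.001]
wrist_force: [0.1, -0.2, -1.4]
opening: 0.163
```

```bash
python3 - <<'E'
from h import *
print(robot.sense()["wrist_force"],robot.sense()["opening"])
plan(528.9,345.2,30,81.6)
d=cam("top"); cv2.imwrite('pics/w5c.png',d["pixels"])
E
```

```text
[ 0.1 -0.2 -1.4] 0.16266864677871176
tcp [528.7 343.7 130.3] psi 81.6 tilt [-0. -0. -1.] q6 -1.02
spin -0.00  x 0.00 y 0.03 z 2.01
```

View pics/w5c.png

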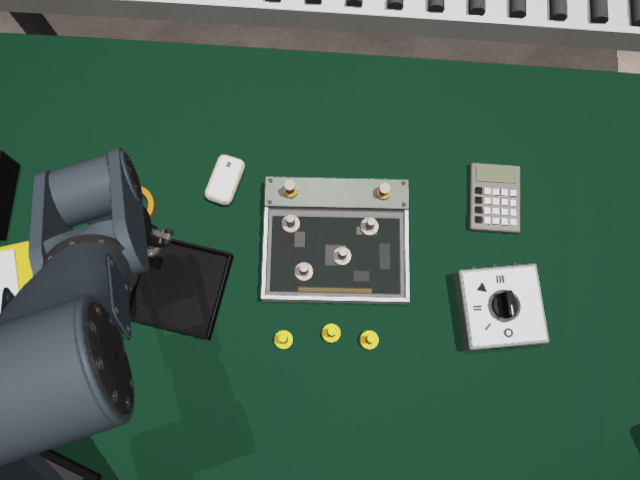

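The top view shows the selector pointing at the hollow circle and the four remaining weights in place. Lowering W5 into the tray.

Request:
carry_out(commands=[{"claw": 0,"x": 0,"y": 0.03,"z": 0.45,"spin": 0},{"claw": 0,"x": 0,"y": 0,"z": 0.45,"spin": 0},{"claw": 0,"x": 0,"y": 0,"z": 0.45,"spin": 0},{"claw": 0,"x": 0,"y": 0,"z": 0.35,"spin": 0},{"claw": 0,"x": 0,"y": 0,"z": 0.15,"spin": 0},{"claw": 0,"x": 0,"y": 0,"z": 0.1,"spin": 0},{"claw": 0,"x": 0,"y": 0,"z": 0,"spin": 0},{"claw": 0,"x": 0,"y": 0,"z": 0,"spin": 0}])

```text
clock: 12.4
tcp_pos: [529.8, 346.7, 34.2]
tool_rot: [0.073, 0.997, 0.0, 0.001]
wrist_force: [-0.0, 1.0, -2.2]
opening: 0.165
```

Request:
carry_out(commands=[{"claw": 0,"x": 0,"y": 0,"z": 0.04,"spin": 0},{"claw": 0,"x": 0,"y": 0,"z": 0,"spin": 0}])

```text
clock: 12.6
tcp_pos: [529.4, 346.8, 31.9]
tool_rot: [0.073, 0.997, 0.0, 0.0]
wrist_force: [-0.3, 0.4, -0.9]
opening: 0.166
```

Request:
carry_out(commands=[{"claw": 0,"x": 0,"y": 0,"z": 0.04,"spin": 0},{"claw": 0,"x": 0,"y": 0,"z": 0,"spin": 0}])

```text
clock: 12.8
tcp_pos: [529.5, 346.8, 29.7]
tool_rot: [0.073, 0.997, 0.0, 0.0]
wrist_force: [-0.1, -1.3, -0.0]
opening: 0.161
```

Request:
carry_out(commands=[{"claw": 0,"x": 0,"y": 0,"z": 0.02,"spin": 0},{"claw": 0,"x": 0,"y": 0,"z": 0,"spin": 0}])

```text
clock: 13.0
tcp_pos: [529.5, 346.8, 29.7]
tool_rot: [0.073, 0.997, 0.0, 0.0]
wrist_force: [-1.7, -0.2, 7.3]
opening: 0.161
```

Contact is felt at the predicted height. Releasing and going to W4.

Request:
carry_out(commands=[{"claw": 0.4,"x": 0,"y": 0,"z": 0,"spin": 0},{"claw": 0.4,"x": 0,"y": 0,"z": 0,"spin": 0},{"claw": 0.4,"x": 0,"y": 0,"z": 0,"spin": 0},{"claw": 0.4,"x": 0,"y": 0,"z": -0.3,"spin": 0},{"claw": 0.45,"x": 0,"y": 0,"z": -0.6,"spin": 0},{"claw": 0.45,"x": 0,"y": 0,"z": -0.6,"spin": 0},{"claw": 0.45,"x": 0,"y": 0,"z": -0.5,"spin": 0},{"claw": 0.45,"x": 0,"y": 0,"z": 0,"spin": 0}])

```text
clock: 13.8
tcp_pos: [531.9, 348.0, 133.4]
tool_rot: [0.073, 0.997, 0.002, 0.004]
wrist_force: [1.1, 0.1, 0.6]
opening: 0.45
```

```bash
python3 - <<'E'
from h import *
plan(515.1,67.5,130,81.6)
E
```

```text
tcp [531.9 348.  133.4] psi 81.7 tilt [ 0.  0. -1.] q6 -1.02
spin 0.01  x -0.49 y -5.60 z 0.07
```

Request:
carry_out(commands=[{"claw": 0.45,"x": -0.08,"y": -0.7,"z": 0,"spin": 0},{"claw": 0.45,"x": -0.08,"y": -0.8,"z": 0,"spin": 0},{"claw": 0.45,"x": -0.08,"y": -0.8,"z": 0,"spin": 0},{"claw": 0.45,"x": -0.08,"y": -0.8,"z": 0,"spin": 0},{"claw": 0.45,"x": -0.08,"y": -0.8,"z": 0,"spin": 0},{"claw": 0.45,"x": -0.08,"y": -0.8,"z": 0,"spin": 0},{"claw": 0.45,"x": 0,"y": -0.5,"z": 0,"spin": 0},{"claw": 0.45,"x": 0,"y": -0.37,"z": 0,"spin": 0}])

```text
clock: 14.6
tcp_pos: [511.7, 65.7, 128.1]
tool_rot: [0.074, 0.997, -0.0, -0.001]
wrist_force: [0.4, -0.3, 0.2]
opening: 0.449
```

Request:
carry_out(commands=[{"claw": 0.45,"x": 0,"y": 0,"z": 0,"spin": 0},{"claw": 0.45,"x": 0,"y": 0,"z": 0,"spin": 0},{"claw": 0.45,"x": 0,"y": 0,"z": 0,"spin": 0}])

```text
clock: 14.9
tcp_pos: [512.4, 68.4, 128.2]
tool_rot: [0.073, 0.997, 0.0, -0.0]
wrist_force: [0.1, 1.1, -0.3]
opening: 0.45
```

```bash
python3 - <<'E'
from h import *
plan(515.1,67.5,50,81.6)
d=cam("scene"); cv2.imwrite('pics/w4a.png',cv2.resize(np.array(d["pixels"])[150:350,210:480],(800,593)))
E
```

```text
tcp [512.4  68.4 128.2] psi 81.7 tilt [-0.  0. -1.] q6 -1.51
spin 0.01  x -0.06 y -0.01 z 1.56
```

View pics/w4a.png

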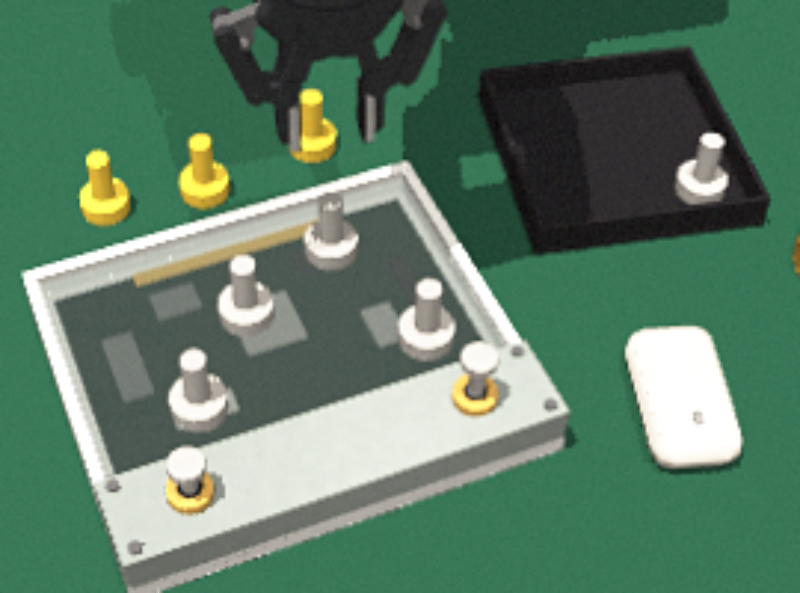

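W5 stands upright in the tray's corner (crop (702,170)), and the other four weights are unmoved. Gripping W4.

Request:
carry_out(commands=[{"claw": 0.45,"x": -0.06,"y": 0,"z": 0.4,"spin": 0},{"claw": 0.45,"x": 0,"y": 0,"z": 0.4,"spin": 0},{"claw": 0.45,"x": 0,"y": 0,"z": 0.4,"spin": 0},{"claw": 0.45,"x": 0,"y": 0,"z": 0.3,"spin": 0},{"claw": 0.45,"x": 0,"y": 0,"z": 0.04,"spin": 0},{"claw": 0.45,"x": 0,"y": 0,"z": 0,"spin": 0},{"claw": 0.45,"x": 0,"y": 0,"z": 0,"spin": 0}])

```text
clock: 15.65
tcp_pos: [515.9, 67.6, 51.9]
tool_rot: [0.072, 0.997, -0.0, 0.001]
wrist_force: [-0.0, -0.3, -0.0]
opening: 0.452
```

Request:
carry_out(commands=[{"claw": 0,"x": 0,"y": 0,"z": 0,"spin": 0},{"claw": 0,"x": 0,"y": 0,"z": 0,"spin": 0},{"claw": 0,"x": 0,"y": 0,"z": 0,"spin": 0},{"claw": 0,"x": 0,"y": 0,"z": 0,"spin": 0},{"claw": 0,"x": 0,"y": 0,"z": 0,"spin": 0},{"claw": 0,"x": 0,"y": 0,"z": 0,"spin": 0}])

```text
clock: 16.25
tcp_pos: [515.9, 67.2, 52.0]
tool_rot: [0.073, 0.997, 0.0, 0.001]
wrist_force: [0.3, 0.8, 6.3]
opening: 0.165
```

Request:
carry_out(commands=[{"claw": 0,"x": 0,"y": 0,"z": -0.2,"spin": 0},{"claw": 0,"x": 0,"y": 0,"z": -0.4,"spin": 0},{"claw": 0,"x": 0,"y": 0,"z": -0.5,"spin": 0},{"claw": 0,"x": 0,"y": 0,"z": -0.5,"spin": 0},{"claw": 0,"x": 0,"y": 0,"z": 0,"spin": 0},{"claw": 0,"x": 0,"y": 0,"z": 0,"spin": 0}])

```text
clock: 16.85
tcp_pos: [515.2, 67.1, 131.7]
tool_rot: [0.073, 0.997, -0.0, 0.0]
wrist_force: [-0.5, -0.5, -1.1]
opening: 0.165
```

```bash
python3 - <<'E'
from h import *
print(robot.sense()["wrist_force"],robot.sense()["opening"])
plan(430.1,360.8,130,81.6)
E
```

```text
[-0.5 -0.5 -1.1] 0.16497405304506343
tcp [515.2  67.1 131.7] psi 81.6 tilt [ 0. -0. -1.] q6 -1.51
spin 0.01  x 2.54 y 5.56 z 0.03
```

Request:
carry_out(commands=[{"claw": 0,"x": 0.25,"y": 0.5,"z": 0,"spin": 0},{"claw": 0,"x": 0.35,"y": 0.7,"z": 0,"spin": 0},{"claw": 0,"x": 0.35,"y": 0.8,"z": 0,"spin": 0},{"claw": 0,"x": 0.35,"y": 0.8,"z": 0,"spin": 0},{"claw": 0,"x": 0.35,"y": 0.8,"z": 0,"spin": 0},{"claw": 0,"x": 0.35,"y": 0.8,"z": 0,"spin": 0},{"claw": 0,"x": 0.3,"y": 0.7,"z": 0,"spin": 0},{"claw": 0,"x": 0.24,"y": 0.46,"z": 0,"spin": 0}])

```text
clock: 17.65
tcp_pos: [428.2, 362.6, 129.6]
tool_rot: [0.072, 0.997, -0.001, -0.001]
wrist_force: [0.8, 0.6, -1.2]
opening: 0.161
```

Request:
carry_out(commands=[{"claw": 0,"x": 0,"y": 0,"z": 0,"spin": 0},{"claw": 0,"x": 0,"y": 0,"z": 0,"spin": 0},{"claw": 0,"x": 0,"y": 0,"z": 0,"spin": 0}])

```text
clock: 17.95
tcp_pos: [429.8, 359.4, 130.4]
tool_rot: [0.073, 0.997, -0.001, -0.001]
wrist_force: [0.1, -0.3, -0.5]
opening: 0.165
```

```bash
python3 - <<'E'
from h import *
print(robot.sense()["wrist_force"],robot.sense()["opening"])
plan(430.1,360.8,30,81.6)
E
```

```text
[ 0.1 -0.3 -0.5] 0.16477893061797172
tcp [429.8 359.4 130.4] psi 81.6 tilt [-0. -0. -1.] q6 -0.93
spin -0.00  x -0.00 y 0.03 z 2.01
```

Request:
carry_out(commands=[{"claw": 0,"x": 0,"y": 0,"z": 0.45,"spin": 0},{"claw": 0,"x": 0,"y": 0,"z": 0.45,"spin": 0},{"claw": 0,"x": 0,"y": 0,"z": 0.45,"spin": 0},{"claw": 0,"x": 0,"y": 0,"z": 0.35,"spin": 0},{"claw": 0,"x": 0,"y": 0,"z": 0.15,"spin": 0},{"claw": 0,"x": 0,"y": 0,"z": 0.12,"spin": 0},{"claw": 0,"x": 0,"y": 0,"z": 0,"spin": 0},{"claw": 0,"x": 0,"y": 0,"z": 0,"spin": 0}])

```text
clock: 18.75
tcp_pos: [430.7, 360.7, 33.4]
tool_rot: [0.073, 0.997, 0.0, 0.0]
wrist_force: [0.6, -0.1, -0.7]
opening: 0.164
```

Request:
carry_out(commands=[{"claw": 0,"x": 0,"y": 0,"z": 0.04,"spin": 0},{"claw": 0,"x": 0,"y": 0,"z": 0,"spin": 0}])

```text
clock: 18.95
tcp_pos: [430.3, 360.9, 31.3]
tool_rot: [0.073, 0.997, 0.0, 0.0]
wrist_force: [-0.5, -0.3, -2.0]
opening: 0.164
```

Request:
carry_out(commands=[{"claw": 0,"x": 0,"y": 0,"z": 0.03,"spin": 0},{"claw": 0,"x": 0,"y": 0,"z": 0,"spin": 0}])

```text
clock: 19.15
tcp_pos: [430.4, 361.1, 30.1]
tool_rot: [0.073, 0.997, 0.0, 0.001]
wrist_force: [-0.6, -0.7, 3.8]
opening: 0.167
```

Contact at 30.1. Releasing and going to W3.

Request:
carry_out(commands=[{"claw": 0.4,"x": 0,"y": 0,"z": 0,"spin": 0},{"claw": 0.4,"x": 0,"y": 0,"z": 0,"spin": 0},{"claw": 0.4,"x": 0,"y": 0,"z": 0,"spin": 0},{"claw": 0.4,"x": 0,"y": 0,"z": -0.3,"spin": 0},{"claw": 0.45,"x": 0,"y": 0,"z": -0.6,"spin": 0},{"claw": 0.45,"x": 0,"y": 0,"z": -0.6,"spin": 0},{"claw": 0.45,"x": 0,"y": 0,"z": -0.5,"spin": 0},{"claw": 0.45,"x": 0,"y": 0,"z": 0,"spin": 0}])

```text
clock: 19.95
tcp_pos: [432.3, 361.9, 132.7]
tool_rot: [0.073, 0.997, 0.002, 0.003]
wrist_force: [-0.1, -0.1, 0.3]
opening: 0.447
```

```bash
python3 - <<'E'
from h import *
plan(550,-2.2,130,81.6)
E
```

```text
tcp [432.3 361.9 132.7] psi 81.7 tilt [ 0.  0. -1.] q6 -0.93
spin 0.01  x -3.39 y -6.86 z 0.05
```

Request:
carry_out(commands=[{"claw": 0.45,"x": -0.34,"y": -0.68,"z": 0,"spin": 0},{"claw": 0.45,"x": -0.34,"y": -0.68,"z": 0,"spin": 0},{"claw": 0.45,"x": -0.34,"y": -0.68,"z": 0,"spin": 0},{"claw": 0.45,"x": -0.34,"y": -0.68,"z": 0,"spin": 0},{"claw": 0.45,"x": -0.34,"y": -0.68,"z": 0,"spin": 0},{"claw": 0.45,"x": -0.34,"y": -0.68,"z": 0,"spin": 0},{"claw": 0.45,"x": -0.34,"y": -0.68,"z": 0,"spin": 0},{"claw": 0.45,"x": -0.34,"y": -0.68,"z": 0,"spin": 0}])

```text
clock: 20.75
tcp_pos: [524.7, 70.3, 128.3]
tool_rot: [0.073, 0.997, 0.0, -0.001]
wrist_force: [0.4, 0.7, 0.4]
opening: 0.451
```

Request:
carry_out(commands=[{"claw": 0.45,"x": -0.34,"y": -0.7,"z": 0,"spin": 0},{"claw": 0.45,"x": -0.34,"y": -0.7,"z": 0,"spin": 0},{"claw": 0.45,"x": 0,"y": 0,"z": 0,"spin": 0},{"claw": 0.45,"x": 0,"y": 0,"z": 0,"spin": 0},{"claw": 0.45,"x": 0,"y": 0,"z": 0,"spin": 0}])

```text
clock: 21.25
tcp_pos: [547.4, -1.5, 128.5]
tool_rot: [0.073, 0.997, 0.0, -0.001]
wrist_force: [0.3, -0.1, 0.4]
opening: 0.454
```

```bash
python3 - <<'E'
from h import *
plan(550,-2.2,50,81.6)
d=cam("scene"); cv2.imwrite('pics/w3a.png',cv2.resize(np.array(d["pixels"])[150:350,210:480],(800,593)))
E
```

```text
tcp [547.4  -1.5 128.5] psi 81.7 tilt [-0.  0. -1.] q6 -1.63
spin 0.01  x -0.05 y -0.01 z 1.57
```

View pics/w3a.png

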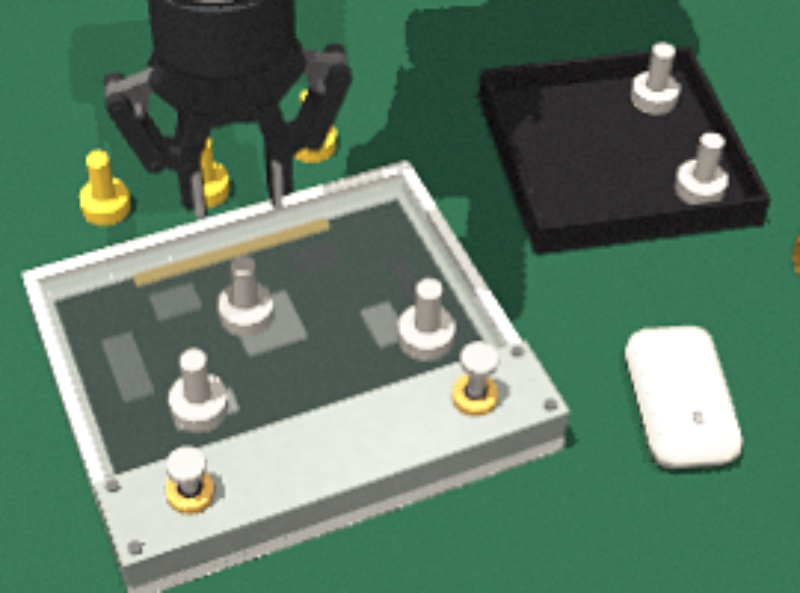

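Two weights stand upright in the tray (crop (655,80) and (702,170)), and W3 is unmoved at (243,270). Gripping W3.

Request:
carry_out(commands=[{"claw": 0.45,"x": -0.05,"y": -0.01,"z": 0.4,"spin": 0},{"claw": 0.45,"x": 0,"y": 0,"z": 0.4,"spin": 0},{"claw": 0.45,"x": 0,"y": 0,"z": 0.4,"spin": 0},{"claw": 0.45,"x": 0,"y": 0,"z": 0.3,"spin": 0},{"claw": 0.45,"x": 0,"y": 0,"z": 0.04,"spin": 0},{"claw": 0.45,"x": 0,"y": 0,"z": 0,"spin": 0},{"claw": 0.45,"x": 0,"y": 0,"z": 0,"spin": 0}])

```text
clock: 22.0
tcp_pos: [551.4, -2.7, 53.0]
tool_rot: [0.072, 0.997, -0.0, 0.001]
wrist_force: [-0.3, -0.5, 0.7]
opening: 0.454
```

Request:
carry_out(commands=[{"claw": 0,"x": 0,"y": 0,"z": 0,"spin": 0},{"claw": 0,"x": 0,"y": 0,"z": 0,"spin": 0},{"claw": 0,"x": 0,"y": 0,"z": 0,"spin": 0},{"claw": 0,"x": 0,"y": 0,"z": 0,"spin": 0},{"claw": 0,"x": 0,"y": 0,"z": 0,"spin": 0},{"claw": 0,"x": 0,"y": 0,"z": 0,"spin": 0}])

```text
clock: 22.6
tcp_pos: [551.6, -3.2, 53.1]
tool_rot: [0.073, 0.997, 0.0, 0.001]
wrist_force: [-0.3, 1.6, 5.4]
opening: 0.163
```

Request:
carry_out(commands=[{"claw": 0,"x": 0,"y": 0,"z": -0.2,"spin": 0},{"claw": 0,"x": 0,"y": 0,"z": -0.4,"spin": 0},{"claw": 0,"x": 0,"y": 0,"z": -0.5,"spin": 0},{"claw": 0,"x": 0,"y": 0,"z": -0.5,"spin": 0},{"claw": 0,"x": 0,"y": 0,"z": 0,"spin": 0},{"claw": 0,"x": 0,"y": 0,"z": 0,"spin": 0}])

```text
clock: 23.2
tcp_pos: [550.8, -3.3, 132.4]
tool_rot: [0.073, 0.997, -0.0, 0.0]
wrist_force: [0.1, -0.4, -1.9]
opening: 0.164
```

```bash
python3 - <<'E'
from h import *
print(robot.sense()["wrist_force"],robot.sense()["opening"])
plan(471.7,303.6,130,81.6)
E
```

```text
[ 0.1 -0.4 -1.9] 0.1638001665460496
tcp [550.8  -3.3 132.4] psi 81.6 tilt [ 0. -0. -1.] q6 -1.63
spin 0.01  x 2.46 y 5.84 z 0.05
```

```bash
python3 - <<'E'
from h import *
plan(414.5,262,131,81.6)
E
```

```text
tcp [550.8  -3.3 132.4] psi 81.6 tilt [ 0. -0. -1.] q6 -1.63
spin 0.01  x 3.47 y 4.85 z 0.03
```

Request:
carry_out(commands=[{"claw": 0,"x": 0.3,"y": 0.4,"z": 0,"spin": 0},{"claw": 0,"x": 0.5,"y": 0.7,"z": 0,"spin": 0},{"claw": 0,"x": 0.5,"y": 0.7,"z": 0,"spin": 0},{"claw": 0,"x": 0.5,"y": 0.7,"z": 0,"spin": 0},{"claw": 0,"x": 0.5,"y": 0.7,"z": 0,"spin": 0},{"claw": 0,"x": 0.5,"y": 0.7,"z": 0,"spin": 0},{"claw": 0,"x": 0.4,"y": 0.55,"z": 0,"spin": 0},{"claw": 0,"x": 0.27,"y": 0.4,"z": 0,"spin": 0}])

```text
clock: 24.0
tcp_pos: [411.5, 263.1, 130.7]
tool_rot: [0.072, 0.997, -0.001, -0.002]
wrist_force: [0.5, 0.0, -1.6]
opening: 0.16
```

Request:
carry_out(commands=[{"claw": 0,"x": 0,"y": 0,"z": 0,"spin": 0},{"claw": 0,"x": 0,"y": 0,"z": 0,"spin": 0},{"claw": 0,"x": 0,"y": 0,"z": 0,"spin": 0}])

```text
clock: 24.3
tcp_pos: [414.7, 261.1, 131.6]
tool_rot: [0.073, 0.997, -0.0, -0.001]
wrist_force: [0.7, -0.2, -0.6]
opening: 0.165
```

```bash
python3 - <<'E'
from h import *
print(robot.sense()["wrist_force"],robot.sense()["opening"])
plan(414.5,262,31,81.6)
E
```

```text
[ 0.7 -0.2 -0.6] 0.1645150747375572
tcp [414.7 261.1 131.6] psi 81.6 tilt [-0. -0. -1.] q6 -1.09
spin 0.00  x 0.01 y 0.02 z 2.01
```

Request:
carry_out(commands=[{"claw": 0,"x": 0,"y": 0,"z": 0.45,"spin": 0},{"claw": 0,"x": 0,"y": 0,"z": 0.45,"spin": 0},{"claw": 0,"x": 0,"y": 0,"z": 0.45,"spin": 0},{"claw": 0,"x": 0,"y": 0,"z": 0.35,"spin": 0},{"claw": 0,"x": 0,"y": 0,"z": 0.15,"spin": 0},{"claw": 0,"x": 0,"y": 0,"z": 0.12,"spin": 0},{"claw": 0,"x": 0,"y": 0,"z": 0,"spin": 0},{"claw": 0,"x": 0,"y": 0,"z": 0,"spin": 0}])

```text
clock: 25.1
tcp_pos: [415.1, 261.9, 34.3]
tool_rot: [0.073, 0.997, 0.0, 0.0]
wrist_force: [-0.3, 0.1, -2.1]
opening: 0.161
```

Request:
carry_out(commands=[{"claw": 0,"x": 0,"y": 0,"z": 0.04,"spin": 0},{"claw": 0,"x": 0,"y": 0,"z": 0,"spin": 0}])

```text
clock: 25.3
tcp_pos: [414.9, 262.1, 32.2]
tool_rot: [0.073, 0.997, 0.0, 0.0]
wrist_force: [-0.4, -0.5, -2.2]
opening: 0.162
```

Request:
carry_out(commands=[{"claw": 0,"x": 0,"y": 0,"z": 0.03,"spin": 0},{"claw": 0,"x": 0,"y": 0,"z": 0,"spin": 0}])

```text
clock: 25.5
tcp_pos: [414.9, 262.2, 31.1]
tool_rot: [0.073, 0.997, 0.0, 0.001]
wrist_force: [-0.4, 0.8, 3.3]
opening: 0.163
```

Request:
carry_out(commands=[{"claw": 0.4,"x": 0,"y": 0,"z": 0,"spin": 0},{"claw": 0.4,"x": 0,"y": 0,"z": 0,"spin": 0},{"claw": 0.4,"x": 0,"y": 0,"z": 0,"spin": 0},{"claw": 0.4,"x": 0,"y": 0,"z": -0.3,"spin": 0},{"claw": 0.45,"x": 0,"y": 0,"z": -0.6,"spin": 0},{"claw": 0.45,"x": 0,"y": 0,"z": -0.6,"spin": 0},{"claw": 0.45,"x": 0,"y": 0,"z": -0.5,"spin": 0},{"claw": 0.45,"x": 0,"y": 0,"z": 0,"spin": 0}])

```text
clock: 26.3
tcp_pos: [416.6, 262.7, 133.1]
tool_rot: [0.073, 0.997, 0.001, 0.003]
wrist_force: [0.4, -0.1, 0.3]
opening: 0.45
```

```bash
python3 - <<'E'
from h import *
plan(607,99.1,132,81.6)
E
```

```text
tcp [416.6 262.7 133.1] psi 81.7 tilt [ 0.  0. -1.] q6 -1.09
spin 0.01  x -4.24 y -2.68 z 0.02
```

Request:
carry_out(commands=[{"claw": 0.45,"x": -0.55,"y": -0.34,"z": 0,"spin": 0},{"claw": 0.45,"x": -0.6,"y": -0.37,"z": 0,"spin": 0},{"claw": 0.45,"x": -0.6,"y": -0.37,"z": 0,"spin": 0},{"claw": 0.45,"x": -0.6,"y": -0.37,"z": 0,"spin": 0},{"claw": 0.45,"x": -0.6,"y": -0.37,"z": 0,"spin": 0},{"claw": 0.45,"x": -0.6,"y": -0.37,"z": 0,"spin": 0},{"claw": 0.45,"x": -0.4,"y": -0.3,"z": 0,"spin": 0},{"claw": 0.45,"x": -0.32,"y": -0.17,"z": 0,"spin": 0}])

```text
clock: 27.1
tcp_pos: [607.1, 97.5, 128.7]
tool_rot: [0.074, 0.997, -0.0, -0.001]
wrist_force: [-0.4, -0.2, 0.1]
opening: 0.451
```

Request:
carry_out(commands=[{"claw": 0.45,"x": 0,"y": 0,"z": 0,"spin": 0},{"claw": 0.45,"x": 0,"y": 0,"z": 0,"spin": 0},{"claw": 0.45,"x": 0,"y": 0,"z": 0,"spin": 0}])

```text
clock: 27.4
tcp_pos: [604.7, 100.1, 129.4]
tool_rot: [0.072, 0.997, 0.0, -0.001]
wrist_force: [-0.3, 0.1, -0.5]
opening: 0.453
```

```bash
python3 - <<'E'
from h import *
plan(607,99.1,51,81.6)
d=cam("scene"); cv2.imwrite('pics/w1a.png',cv2.resize(np.array(d["pixels"])[150:350,210:480],(800,593)))
E
```

```text
tcp [604.7 100.1 129.4] psi 81.7 tilt [-0.  0. -1.] q6 -1.44
spin 0.01  x -0.05 y -0.01 z 1.57
```

View pics/w1a.png

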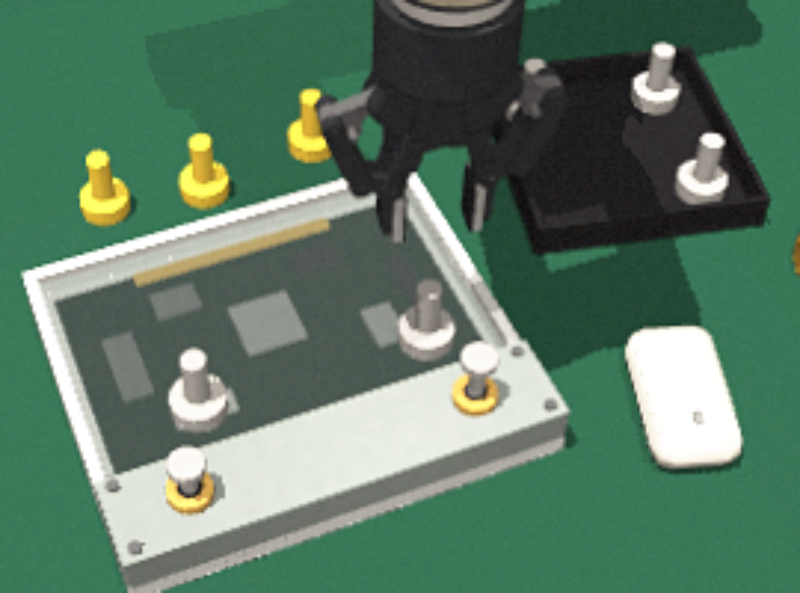

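W1 (crop (428,300)) and W2 are unmoved. Gripping W1.

Request:
carry_out(commands=[{"claw": 0.45,"x": -0.03,"y": -0.01,"z": 0.4,"spin": 0},{"claw": 0.45,"x": 0,"y": 0,"z": 0.4,"spin": 0},{"claw": 0.45,"x": 0,"y": 0,"z": 0.4,"spin": 0},{"claw": 0.45,"x": 0,"y": 0,"z": 0.3,"spin": 0},{"claw": 0.45,"x": 0,"y": 0,"z": 0.05,"spin": 0},{"claw": 0.45,"x": 0,"y": 0,"z": 0,"spin": 0},{"claw": 0.45,"x": 0,"y": 0,"z": 0,"spin": 0}])

```text
clock: 28.15
tcp_pos: [608.5, 98.8, 53.6]
tool_rot: [0.073, 0.997, 0.0, 0.001]
wrist_force: [-0.3, 0.4, -0.0]
opening: 0.449
```

Request:
carry_out(commands=[{"claw": 0,"x": 0,"y": 0,"z": 0,"spin": 0},{"claw": 0,"x": 0,"y": 0,"z": 0,"spin": 0},{"claw": 0,"x": 0,"y": 0,"z": 0,"spin": 0},{"claw": 0,"x": 0,"y": 0,"z": 0,"spin": 0},{"claw": 0,"x": 0,"y": 0,"z": 0,"spin": 0},{"claw": 0,"x": 0,"y": 0,"z": 0,"spin": 0}])

```text
clock: 28.75
tcp_pos: [608.6, 98.7, 53.6]
tool_rot: [0.073, 0.997, 0.0, 0.001]
wrist_force: [-0.3, 0.6, 6.1]
opening: 0.158
```

Request:
carry_out(commands=[{"claw": 0,"x": 0,"y": 0,"z": -0.2,"spin": 0},{"claw": 0,"x": 0,"y": 0,"z": -0.4,"spin": 0},{"claw": 0,"x": 0,"y": 0,"z": -0.5,"spin": 0},{"claw": 0,"x": 0,"y": 0,"z": -0.5,"spin": 0},{"claw": 0,"x": 0,"y": 0,"z": 0,"spin": 0},{"claw": 0,"x": 0,"y": 0,"z": 0,"spin": 0}])

```text
clock: 29.35
tcp_pos: [607.4, 98.5, 132.7]
tool_rot: [0.073, 0.997, -0.0, -0.0]
wrist_force: [0.5, 0.4, -2.1]
opening: 0.16
```

```bash
python3 - <<'E'
from h import *
print(robot.sense()["wrist_force"],robot.sense()["opening"])
plan(513.3,246.4,131,81.6)
E
```

```text
[ 0.5  0.4 -2.1] 0.16022557661265993
tcp [607.4  98.5 132.7] psi 81.6 tilt [-0. -0. -1.] q6 -1.45
spin 0.01  x 2.29 y 2.65 z 0.03
```

Request:
carry_out(commands=[{"claw": 0,"x": 0.3,"y": 0.35,"z": 0,"spin": 0},{"claw": 0,"x": 0.5,"y": 0.55,"z": 0,"spin": 0},{"claw": 0,"x": 0.5,"y": 0.6,"z": 0,"spin": 0},{"claw": 0,"x": 0.5,"y": 0.6,"z": 0,"spin": 0},{"claw": 0,"x": 0.49,"y": 0.57,"z": 0,"spin": 0},{"claw": 0,"x": 0,"y": 0,"z": 0,"spin": 0},{"claw": 0,"x": 0,"y": 0,"z": 0,"spin": 0},{"claw": 0,"x": 0,"y": 0,"z": 0,"spin": 0}])

```text
clock: 30.15
tcp_pos: [514.1, 246.6, 131.8]
tool_rot: [0.073, 0.997, -0.0, -0.001]
wrist_force: [-0.6, -0.1, -1.3]
opening: 0.162
```

```bash
python3 - <<'E'
from h import *
print(robot.sense()["wrist_force"],robot.sense()["opening"])
plan(513.3,246.4,31.6,81.6)
E
```

```text
[-0.6 -0.1 -1.3] 0.1618808688177915
tcp [514.1 246.6 131.8] psi 81.6 tilt [-0. -0. -1.] q6 -1.17
spin 0.00  x 0.02 y -0.01 z 2.00
```

Request:
carry_out(commands=[{"claw": 0,"x": 0,"y": 0,"z": 0.45,"spin": 0},{"claw": 0,"x": 0,"y": 0,"z": 0.45,"spin": 0},{"claw": 0,"x": 0,"y": 0,"z": 0.45,"spin": 0},{"claw": 0,"x": 0,"y": 0,"z": 0.35,"spin": 0},{"claw": 0,"x": 0,"y": 0,"z": 0.15,"spin": 0},{"claw": 0,"x": 0,"y": 0,"z": 0.11,"spin": 0},{"claw": 0,"x": 0,"y": 0,"z": 0,"spin": 0},{"claw": 0,"x": 0,"y": 0,"z": 0,"spin": 0}])

```text
clock: 30.95
tcp_pos: [514.8, 247.2, 35.4]
tool_rot: [0.073, 0.997, 0.0, 0.001]
wrist_force: [-0.2, 0.4, -1.7]
opening: 0.16
```

Request:
carry_out(commands=[{"claw": 0,"x": 0,"y": 0,"z": 0.04,"spin": 0},{"claw": 0,"x": 0,"y": 0,"z": 0,"spin": 0}])

```text
clock: 31.15
tcp_pos: [514.3, 247.4, 33.3]
tool_rot: [0.073, 0.997, 0.0, 0.001]
wrist_force: [-0.6, 0.8, -1.7]
opening: 0.162
```

Request:
carry_out(commands=[{"claw": 0,"x": 0,"y": 0,"z": 0.03,"spin": 0},{"claw": 0,"x": 0,"y": 0,"z": 0,"spin": 0}])

```text
clock: 31.35
tcp_pos: [514.3, 247.5, 31.7]
tool_rot: [0.073, 0.997, 0.0, 0.0]
wrist_force: [-0.5, 0.6, -0.3]
opening: 0.163
```

Contact (weight reading gone). Releasing and going to W2.

Request:
carry_out(commands=[{"claw": 0.4,"x": 0,"y": 0,"z": 0,"spin": 0},{"claw": 0.4,"x": 0,"y": 0,"z": 0,"spin": 0},{"claw": 0.4,"x": 0,"y": 0,"z": 0,"spin": 0},{"claw": 0.4,"x": 0,"y": 0,"z": -0.3,"spin": 0},{"claw": 0.45,"x": 0,"y": 0,"z": -0.6,"spin": 0},{"claw": 0.45,"x": 0,"y": 0,"z": -0.6,"spin": 0},{"claw": 0.45,"x": 0,"y": 0,"z": -0.5,"spin": 0},{"claw": 0.45,"x": 0,"y": 0,"z": 0,"spin": 0}])

```text
clock: 32.15
tcp_pos: [516.7, 248.1, 136.0]
tool_rot: [0.073, 0.997, 0.001, 0.004]
wrist_force: [-0.0, 0.3, -1.3]
opening: 0.45
```

```bash
python3 - <<'E'
from h import *
plan(611.5,-51,132,81.6)
E
```

```text
tcp [516.7 248.1 136. ] psi 81.7 tilt [ 0.  0. -1.] q6 -1.17
spin 0.01  x -2.75 y -5.64 z 0.08
```

Request:
carry_out(commands=[{"claw": 0.45,"x": -0.35,"y": -0.7,"z": 0,"spin": 0},{"claw": 0.45,"x": -0.35,"y": -0.7,"z": 0,"spin": 0},{"claw": 0.45,"x": -0.35,"y": -0.7,"z": 0,"spin": 0},{"claw": 0.45,"x": -0.35,"y": -0.7,"z": 0,"spin": 0},{"claw": 0.45,"x": -0.35,"y": -0.7,"z": 0,"spin": 0},{"claw": 0.45,"x": -0.35,"y": -0.7,"z": 0,"spin": 0},{"claw": 0.45,"x": -0.35,"y": -0.7,"z": 0,"spin": 0},{"claw": 0.45,"x": -0.32,"y": -0.72,"z": 0,"spin": 0}])

```text
clock: 32.95
tcp_pos: [610.1, -52.3, 131.1]
tool_rot: [0.073, 0.997, 0.0, -0.0]
wrist_force: [0.8, 0.6, 0.3]
opening: 0.451
```

Request:
carry_out(commands=[{"claw": 0.45,"x": 0,"y": 0,"z": 0,"spin": 0},{"claw": 0.45,"x": 0,"y": 0,"z": 0,"spin": 0},{"claw": 0.45,"x": 0,"y": 0,"z": 0,"spin": 0}])

```text
clock: 33.25
tcp_pos: [609.1, -49.9, 130.9]
tool_rot: [0.073, 0.997, 0.0, -0.001]
wrist_force: [-1.1, 0.6, 0.3]
opening: 0.452
```

```bash
python3 - <<'E'
from h import *
plan(611.5,-51,51,81.6)
d=cam("scene"); cv2.imwrite('pics/w2a.png',cv2.resize(np.array(d["pixels"])[150:350,210:480],(800,593)))
E
```

```text
tcp [609.1 -49.9 130.9] psi 81.7 tilt [-0.  0. -1.] q6 -1.69
spin 0.01  x -0.05 y -0.02 z 1.60
```

View pics/w2a.png

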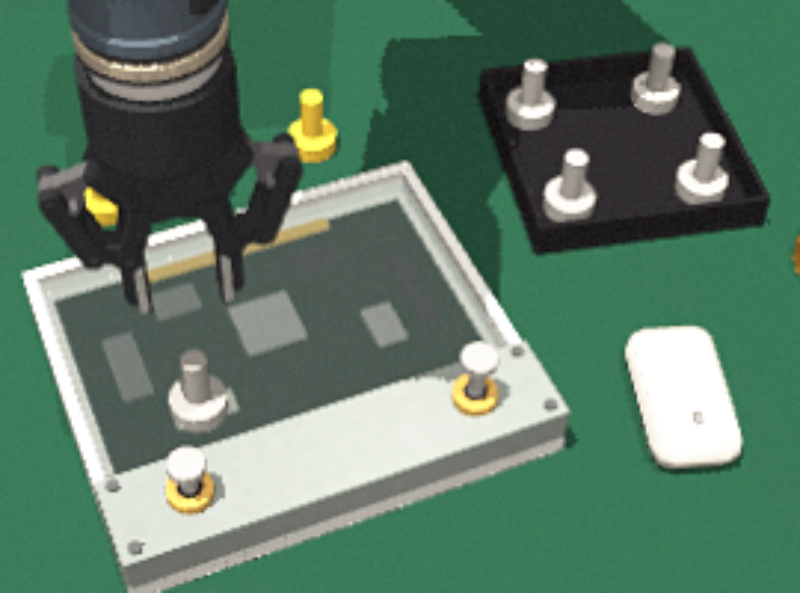

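Four weights stand upright in the tray corners, and W2 is unmoved at crop (195,370). Gripping it.

Request:
carry_out(commands=[{"claw": 0.45,"x": -0.04,"y": -0.02,"z": 0.4,"spin": 0},{"claw": 0.45,"x": 0,"y": 0,"z": 0.4,"spin": 0},{"claw": 0.45,"x": 0,"y": 0,"z": 0.4,"spin": 0},{"claw": 0.45,"x": 0,"y": 0,"z": 0.3,"spin": 0},{"claw": 0.45,"x": 0,"y": 0,"z": 0.07,"spin": 0},{"claw": 0.45,"x": 0,"y": 0,"z": 0,"spin": 0},{"claw": 0.45,"x": 0,"y": 0,"z": 0,"spin": 0}])

```text
clock: 34.0
tcp_pos: [612.6, -52.0, 53.5]
tool_rot: [0.073, 0.997, -0.0, 0.001]
wrist_force: [0.4, 0.6, 0.2]
opening: 0.453
```

Request:
carry_out(commands=[{"claw": 0,"x": 0,"y": 0,"z": 0,"spin": 0},{"claw": 0,"x": 0,"y": 0,"z": 0,"spin": 0},{"claw": 0,"x": 0,"y": 0,"z": 0,"spin": 0},{"claw": 0,"x": 0,"y": 0,"z": 0,"spin": 0},{"claw": 0,"x": 0,"y": 0,"z": 0,"spin": 0},{"claw": 0,"x": 0,"y": 0,"z": 0,"spin": 0}])

```text
clock: 34.6
tcp_pos: [612.7, -52.2, 53.6]
tool_rot: [0.073, 0.997, -0.0, 0.001]
wrist_force: [-0.1, 1.6, 4.9]
opening: 0.162
```

Request:
carry_out(commands=[{"claw": 0,"x": 0,"y": 0,"z": -0.2,"spin": 0},{"claw": 0,"x": 0,"y": 0,"z": -0.4,"spin": 0},{"claw": 0,"x": 0,"y": 0,"z": -0.5,"spin": 0},{"claw": 0,"x": 0,"y": 0,"z": -0.5,"spin": 0},{"claw": 0,"x": 0,"y": 0,"z": -0.2,"spin": 0},{"claw": 0,"x": 0,"y": 0,"z": 0,"spin": 0},{"claw": 0,"x": 0,"y": 0,"z": 0,"spin": 0}])

```text
clock: 35.3
tcp_pos: [611.2, -52.0, 142.0]
tool_rot: [0.073, 0.997, 0.0, -0.001]
wrist_force: [0.9, 0.9, -1.2]
opening: 0.162
```

```bash
python3 - <<'E'
from h import *
print(robot.sense()["wrist_force"],robot.sense()["opening"])
plan(471.7,303.6,140,81.6)
E
```

```text
[ 0.9  0.9 -1.2] 0.1617606124893304
tcp [611.2 -52.  142. ] psi 81.6 tilt [-0.  0. -1.] q6 -1.69
spin 0.01  x 3.80 y 6.63 z 0.04
```

Request:
carry_out(commands=[{"claw": 0,"x": 0.25,"y": 0.4,"z": 0,"spin": 0},{"claw": 0,"x": 0.4,"y": 0.7,"z": 0,"spin": 0},{"claw": 0,"x": 0.4,"y": 0.7,"z": 0,"spin": 0},{"claw": 0,"x": 0.4,"y": 0.7,"z": 0,"spin": 0},{"claw": 0,"x": 0.4,"y": 0.7,"z": 0,"spin": 0},{"claw": 0,"x": 0.4,"y": 0.7,"z": 0,"spin": 0},{"claw": 0,"x": 0.4,"y": 0.7,"z": 0,"spin": 0},{"claw": 0,"x": 0.4,"y": 0.7,"z": 0,"spin": 0}])

```text
clock: 36.1
tcp_pos: [497.8, 233.3, 141.1]
tool_rot: [0.073, 0.997, -0.001, -0.002]
wrist_force: [0.1, 0.2, -0.6]
opening: 0.162
```

Request:
carry_out(commands=[{"claw": 0,"x": 0.4,"y": 0.7,"z": 0,"spin": 0},{"claw": 0,"x": 0.35,"y": 0.6,"z": 0,"spin": 0},{"claw": 0,"x": 0,"y": 0.03,"z": 0,"spin": 0},{"claw": 0,"x": 0,"y": 0,"z": 0,"spin": 0},{"claw": 0,"x": 0,"y": 0,"z": 0,"spin": 0},{"claw": 0,"x": 0,"y": 0,"z": 0,"spin": 0}])

```text
clock: 36.7
tcp_pos: [472.6, 302.2, 142.3]
tool_rot: [0.074, 0.997, -0.0, -0.0]
wrist_force: [-0.1, -0.3, -0.9]
opening: 0.158
```

```bash
python3 - <<'E'
from h import *
print(robot.sense()["wrist_force"],robot.sense()["opening"])
plan(471.7,303.6,31.6,81.6)
d=cam("scene"); cv2.imwrite('pics/w2b.png',cv2.resize(np.array(d["pixels"])[100:300,310:520],(630,600)))
E
```

```text
[-0.1 -0.3 -0.9] 0.15834486711879547
tcp [472.6 302.2 142.3] psi 81.5 tilt [-0. -0. -1.] q6 -1.05
spin -0.01  x 0.02 y 0.02 z 2.21
```

View pics/w2b.png

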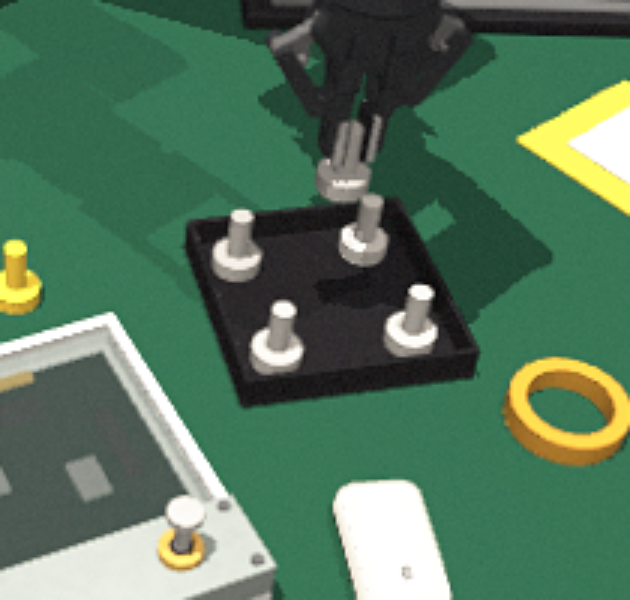

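The four corner weights stand clear of the tray's centre, and W2 hangs above it. Lowering.

Request:
carry_out(commands=[{"claw": 0,"x": 0,"y": 0.02,"z": 0.5,"spin": 0},{"claw": 0,"x": 0,"y": 0,"z": 0.5,"spin": 0},{"claw": 0,"x": 0,"y": 0,"z": 0.5,"spin": 0},{"claw": 0,"x": 0,"y": 0,"z": 0.4,"spin": 0},{"claw": 0,"x": 0,"y": 0,"z": 0.15,"spin": 0},{"claw": 0,"x": 0,"y": 0,"z": 0.11,"spin": 0},{"claw": 0,"x": 0,"y": 0,"z": 0,"spin": 0},{"claw": 0,"x": 0,"y": 0,"z": 0,"spin": 0}])

```text
clock: 37.55
tcp_pos: [473.1, 304.5, 35.6]
tool_rot: [0.073, 0.997, 0.0, 0.001]
wrist_force: [-0.2, -0.4, -1.0]
opening: 0.16
```

Request:
carry_out(commands=[{"claw": 0,"x": 0,"y": 0,"z": 0.04,"spin": 0},{"claw": 0,"x": 0,"y": 0,"z": 0,"spin": 0}])

```text
clock: 37.75
tcp_pos: [472.7, 304.6, 33.4]
tool_rot: [0.073, 0.997, 0.0, 0.0]
wrist_force: [-0.2, 0.5, -0.6]
opening: 0.163
```

Request:
carry_out(commands=[{"claw": 0,"x": 0,"y": 0,"z": 0.03,"spin": 0},{"claw": 0,"x": 0,"y": 0,"z": 0,"spin": 0}])

```text
clock: 37.95
tcp_pos: [472.7, 304.7, 31.7]
tool_rot: [0.073, 0.997, 0.0, 0.0]
wrist_force: [0.5, 0.6, 0.6]
opening: 0.165
```

Request:
carry_out(commands=[{"claw": 0.4,"x": 0,"y": 0,"z": 0,"spin": 0},{"claw": 0.4,"x": 0,"y": 0,"z": 0,"spin": 0},{"claw": 0.4,"x": 0,"y": 0,"z": 0,"spin": 0},{"claw": 0.4,"x": 0,"y": 0,"z": -0.3,"spin": 0},{"claw": 0.4,"x": 0,"y": 0,"z": -0.6,"spin": 0},{"claw": 0.4,"x": 0,"y": 0,"z": -0.6,"spin": 0},{"claw": 0.2,"x": 0,"y": 0,"z": -0.6,"spin": 0},{"claw": 0,"x": 0,"y": 0,"z": 0,"spin": 0}])

```text
clock: 38.75
tcp_pos: [475.0, 305.6, 140.3]
tool_rot: [0.073, 0.997, 0.002, 0.004]
wrist_force: [-0.3, 0.2, 0.2]
opening: 0.069
```

```bash
python3 - <<'E'
from h import *
plan(671.8,105,120,81.6)
E
```

```text
tcp [475.  305.6 140.3] psi 81.7 tilt [ 0.  0. -1.] q6 -1.05
spin 0.01  x -4.48 y -3.39 z 0.41
```

Request:
carry_out(commands=[{"claw": 0,"x": -0.6,"y": -0.45,"z": 0,"spin": 0},{"claw": 0,"x": -0.6,"y": -0.45,"z": 0,"spin": 0},{"claw": 0,"x": -0.6,"y": -0.45,"z": 0,"spin": 0},{"claw": 0,"x": -0.6,"y": -0.45,"z": 0,"spin": 0},{"claw": 0,"x": -0.6,"y": -0.45,"z": 0,"spin": 0},{"claw": 0,"x": -0.6,"y": -0.45,"z": 0,"spin": 0},{"claw": 0,"x": -0.6,"y": -0.45,"z": 0.2,"spin": 0},{"claw": 0,"x": -0.32,"y": -0.22,"z": 0.15,"spin": 0}])

```text
clock: 39.55
tcp_pos: [673.2, 102.2, 117.4]
tool_rot: [0.074, 0.997, -0.0, 0.0]
wrist_force: [-0.2, 0.7, -1.1]
opening: 0.002
```

Request:
carry_out(commands=[{"claw": 0,"x": 0,"y": 0,"z": 0,"spin": 0},{"claw": 0,"x": 0,"y": 0,"z": 0,"spin": 0},{"claw": 0,"x": 0,"y": 0,"z": 0,"spin": 0}])

```text
clock: 39.85
tcp_pos: [669.8, 106.5, 118.5]
tool_rot: [0.072, 0.997, 0.0, -0.001]
wrist_force: [0.0, 0.7, -0.3]
opening: -0.002
```

```bash
python3 - <<'E'
from h import *
plan(671.8,105,88,81.6); print(robot.sense()["wrist_force"])
d=cam("scene"); cv2.imwrite('pics/r1.png',cv2.resize(np.array(d["pixels"])[150:350,210:480],(800,593)))
E
```

```text
tcp [669.8 106.5 118.5] psi 81.7 tilt [-0.  0. -1.] q6 -1.43
spin 0.02  x -0.04 y -0.02 z 0.61
[ 0.   0.7 -0.3]
```

View pics/r1.png

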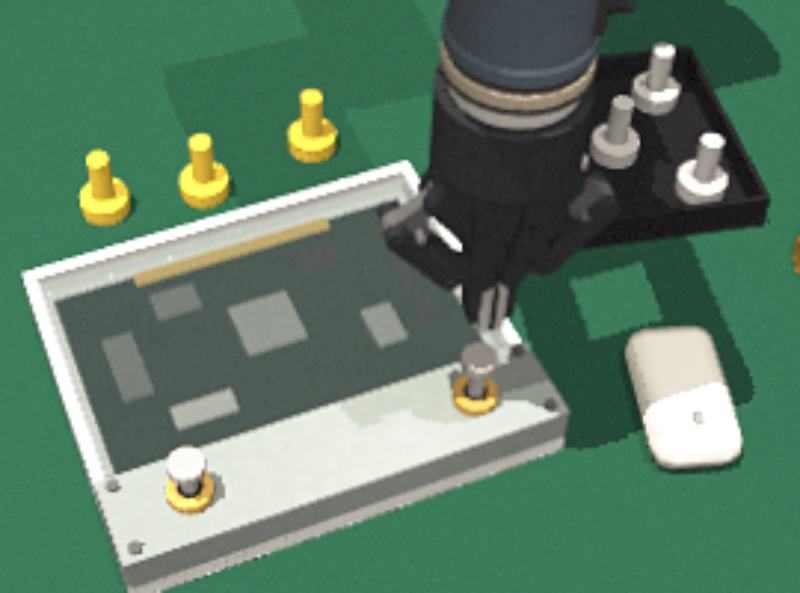

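The fixture is clear of weights and the closed fingertips are above the left cap (crop (480,355)). Descending, then pressing in small steps.

Request:
carry_out(commands=[{"claw": 0,"x": -0.01,"y": -0.02,"z": 0.3,"spin": 0},{"claw": 0,"x": 0,"y": 0,"z": 0.25,"spin": 0},{"claw": 0,"x": 0,"y": 0,"z": 0,"spin": 0},{"claw": 0,"x": 0,"y": 0,"z": 0,"spin": 0}])

```text
clock: 40.3
tcp_pos: [671.1, 104.1, 90.2]
tool_rot: [0.073, 0.997, -0.0, -0.001]
wrist_force: [-0.2, -0.1, -0.8]
opening: 0.001
```

Request:
carry_out(commands=[{"claw": 0,"x": 0,"y": 0,"z": 0.06,"spin": 0},{"claw": 0,"x": 0,"y": 0,"z": 0.06,"spin": 0},{"claw": 0,"x": 0,"y": 0,"z": 0.06,"spin": 0},{"claw": 0,"x": 0,"y": 0,"z": 0,"spin": 0}])

```text
clock: 40.7
tcp_pos: [672.0, 103.8, 82.3]
tool_rot: [0.073, 0.997, 0.0, 0.0]
wrist_force: [0.5, -0.7, 0.3]
opening: 0.003
```

Request:
carry_out(commands=[{"claw": 0,"x": 0,"y": 0,"z": 0.06,"spin": 0},{"claw": 0,"x": 0,"y": 0,"z": 0.06,"spin": 0},{"claw": 0,"x": 0,"y": 0,"z": 0,"spin": 0}])

```text
clock: 41.0
tcp_pos: [672.0, 103.8, 76.2]
tool_rot: [0.073, 0.997, -0.0, 0.0]
wrist_force: [0.6, -0.2, 1.5]
opening: -0.003
```

Request:
carry_out(commands=[{"claw": 0,"x": 0,"y": 0,"z": 0.06,"spin": 0},{"claw": 0,"x": 0,"y": 0,"z": 0.06,"spin": 0},{"claw": 0,"x": 0,"y": 0,"z": 0,"spin": 0}])

```text
clock: 41.3
tcp_pos: [672.0, 103.8, 69.8]
tool_rot: [0.073, 0.997, -0.0, 0.0]
wrist_force: [-0.0, -1.0, 1.6]
opening: 0.004
```

Request:
carry_out(commands=[{"claw": 0,"x": 0,"y": 0,"z": 0.04,"spin": 0},{"claw": 0,"x": 0,"y": 0,"z": 0.04,"spin": 0}])

```text
clock: 41.5
tcp_pos: [672.0, 103.8, 66.3]
tool_rot: [0.073, 0.997, -0.0, 0.0]
wrist_force: [-0.2, -0.4, 3.8]
opening: 0.001
```

Request:
carry_out(commands=[{"claw": 0,"x": 0,"y": 0,"z": 0.03,"spin": 0},{"claw": 0,"x": 0,"y": 0,"z": 0,"spin": 0}])

```text
clock: 41.7
tcp_pos: [672.0, 103.8, 64.5]
tool_rot: [0.073, 0.997, -0.0, 0.0]
wrist_force: [0.3, -0.8, 1.8]
opening: 0.003
```

Request:
carry_out(commands=[{"claw": 0,"x": 0,"y": 0,"z": 0.02,"spin": 0}])

```text
clock: 41.8
tcp_pos: [672.1, 103.8, 64.1]
tool_rot: [0.073, 0.997, -0.0, 0.0]
wrist_force: [-1.5, -0.7, 7.9]
opening: 0.002
```

Request:
carry_out(commands=[{"claw": 0,"x": 0,"y": 0,"z": 0.02,"spin": 0}])

```text
clock: 41.9
tcp_pos: [672.1, 103.8, 64.0]
tool_rot: [0.073, 0.997, -0.0, 0.0]
wrist_force: [-2.4, -2.0, 12.8]
opening: 0.001
```

It bottomed: 12.8 N at z=64.0 (64 expected). Now the right rod.

Request:
carry_out(commands=[{"claw": 0,"x": 0,"y": 0,"z": -0.3,"spin": 0},{"claw": 0,"x": 0,"y": 0,"z": -0.7,"spin": 0},{"claw": 0,"x": 0,"y": 0,"z": 0,"spin": 0},{"claw": 0,"x": 0,"y": 0,"z": 0,"spin": 0}])

```text
clock: 42.3
tcp_pos: [672.3, 104.0, 113.9]
tool_rot: [0.073, 0.997, 0.0, 0.001]
wrist_force: [-0.4, -0.6, -1.0]
opening: -0.002
```

```bash
python3 - <<'E'
from h import *
plan(680.5,-74,115,81.6)
E
```

```text
tcp [672.3 104.  113.9] psi 81.6 tilt [ 0.  0. -1.] q6 -1.44
spin 0.01  x -0.68 y -3.50 z -0.02
```

Request:
carry_out(commands=[{"claw": 0,"x": -0.12,"y": -0.6,"z": 0,"spin": 0},{"claw": 0,"x": -0.12,"y": -0.6,"z": 0,"spin": 0},{"claw": 0,"x": -0.12,"y": -0.6,"z": 0,"spin": 0},{"claw": 0,"x": -0.12,"y": -0.6,"z": 0,"spin": 0},{"claw": 0,"x": -0.12,"y": -0.6,"z": 0,"spin": 0},{"claw": 0,"x": -0.08,"y": -0.5,"z": 0,"spin": 0},{"claw": 0,"x": 0,"y": 0,"z": 0,"spin": 0},{"claw": 0,"x": 0,"y": 0,"z": 0,"spin": 0}])

```text
clock: 43.1
tcp_pos: [678.9, -74.3, 111.4]
tool_rot: [0.074, 0.997, 0.001, -0.001]
wrist_force: [-0.5, 1.3, -0.0]
opening: -0.001
```

```bash
python3 - <<'E'
from h import *
plan(680.5,-74,83,81.6); print(robot.sense()["wrist_force"])
d=cam("scene"); cv2.imwrite('pics/r2.png',cv2.resize(np.array(d["pixels"])[190:350,210:410],(750,600),interpolation=cv2.INTER_CUBIC))
E
```

```text
tcp [678.9 -74.3 111.4] psi 81.6 tilt [-0.  0. -1.] q6 -1.7
spin -0.01  x -0.03 y 0.01 z 0.57
[-0.5  1.3 -0. ]
```

View pics/r2.png

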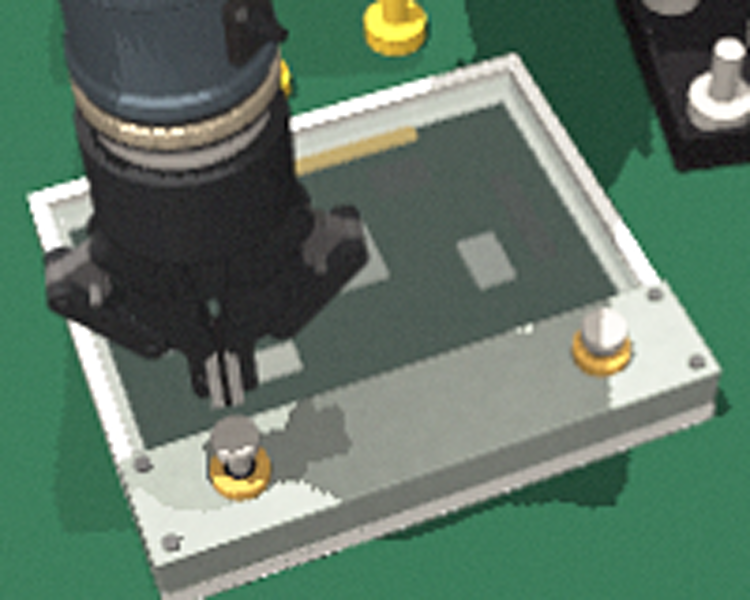

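The left cap (crop (605,328)) is now low on its collar. The fingers are above the right cap (235,437). Pressing the right rod.

Request:
carry_out(commands=[{"claw": 0,"x": -0.02,"y": 0,"z": 0.3,"spin": 0},{"claw": 0,"x": 0,"y": 0,"z": 0.25,"spin": 0},{"claw": 0,"x": 0,"y": 0,"z": 0,"spin": 0},{"claw": 0,"x": 0,"y": 0,"z": 0,"spin": 0}])

```text
clock: 43.55
tcp_pos: [680.4, -73.5, 84.1]
tool_rot: [0.072, 0.997, 0.0, -0.001]
wrist_force: [0.0, -0.6, 0.0]
opening: 0.001
```

Request:
carry_out(commands=[{"claw": 0,"x": 0,"y": 0,"z": 0.06,"spin": 0},{"claw": 0,"x": 0,"y": 0,"z": 0.06,"spin": 0},{"claw": 0,"x": 0,"y": 0,"z": 0.06,"spin": 0},{"claw": 0,"x": 0,"y": 0,"z": 0,"spin": 0}])

```text
clock: 43.95
tcp_pos: [680.7, -74.4, 76.0]
tool_rot: [0.073, 0.997, 0.0, -0.0]
wrist_force: [0.3, -0.0, -0.6]
opening: -0.001
```

Request:
carry_out(commands=[{"claw": 0,"x": 0,"y": 0,"z": 0.06,"spin": 0},{"claw": 0,"x": 0,"y": 0,"z": 0.04,"spin": 0},{"claw": 0,"x": 0,"y": 0,"z": 0,"spin": 0}])

```text
clock: 44.25
tcp_pos: [681.2, -74.5, 71.5]
tool_rot: [0.073, 0.997, -0.0, 0.0]
wrist_force: [-0.5, -0.3, 2.1]
opening: 0.003
```

Request:
carry_out(commands=[{"claw": 0,"x": 0,"y": 0,"z": 0.05,"spin": 0},{"claw": 0,"x": 0,"y": 0,"z": 0.05,"spin": 0}])

```text
clock: 44.45
tcp_pos: [681.2, -74.5, 66.5]
tool_rot: [0.073, 0.997, -0.0, 0.0]
wrist_force: [-1.2, 0.1, 5.0]
opening: 0.001
```

Request:
carry_out(commands=[{"claw": 0,"x": 0,"y": 0,"z": 0.03,"spin": 0}])

```text
clock: 44.55
tcp_pos: [681.2, -74.5, 64.8]
tool_rot: [0.073, 0.997, -0.0, 0.0]
wrist_force: [-0.5, -0.5, 3.5]
opening: 0.003
```

Request:
carry_out(commands=[{"claw": 0,"x": 0,"y": 0,"z": 0.02,"spin": 0}])

```text
clock: 44.65
tcp_pos: [681.2, -74.5, 64.1]
tool_rot: [0.073, 0.997, -0.0, 0.0]
wrist_force: [-1.8, 0.6, 9.8]
opening: 0.001
```

Request:
carry_out(commands=[{"claw": 0,"x": 0,"y": 0,"z": 0.01,"spin": 0}])

```text
clock: 44.75
tcp_pos: [681.2, -74.5, 64.1]
tool_rot: [0.073, 0.997, -0.0, 0.0]
wrist_force: [-2.6, 0.2, 9.3]
opening: 0.001
```

Request:
carry_out(commands=[{"claw": 0,"x": 0,"y": 0,"z": 0.02,"spin": 0}])

```text
clock: 44.85
tcp_pos: [681.3, -74.5, 64.0]
tool_rot: [0.073, 0.997, -0.0, 0.0]
wrist_force: [-4.6, 1.5, 16.1]
opening: 0.003
```

Request:
carry_out(commands=[{"claw": 0,"x": 0,"y": 0,"z": -0.3,"spin": 0},{"claw": 0,"x": 0,"y": 0,"z": -0.7,"spin": 0},{"claw": 0,"x": 0,"y": 0,"z": -0.7,"spin": 0},{"claw": 0,"x": 0,"y": 0,"z": -0.3,"spin": 0},{"claw": 0.3,"x": 0,"y": 0,"z": 0,"spin": 0}])

```text
clock: 45.35
tcp_pos: [682.9, -74.8, 165.1]
tool_rot: [0.073, 0.997, -0.001, 0.003]
wrist_force: [-0.2, 0.0, 1.3]
opening: 0.156
```

```bash
python3 - <<'E'
from h import *
plan(476,-308,160,99)
d=cam("scene"); cv2.imwrite('pics/r3.png',cv2.resize(np.array(d["pixels"])[150:350,210:480],(800,593),interpolation=cv2.INTER_CUBIC))
E
```

```text
tcp [682.9 -74.8 165.1] psi 81.6 tilt [ 0. -0. -1.] q6 -1.7
spin -2.17  x 4.82 y -3.96 z 0.10
```

View pics/r3.png

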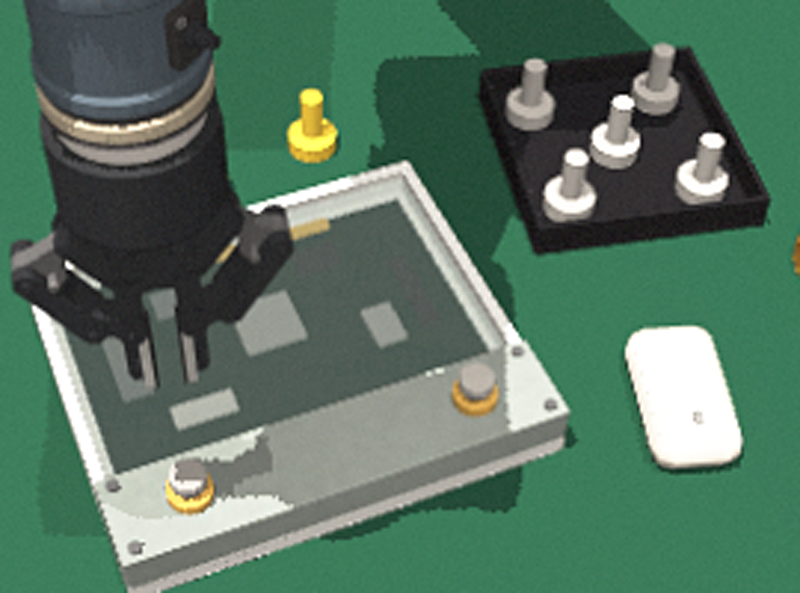

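Both caps sit low at their collars ((190,478) and (477,380)), and all five weights stand in the tray. Now back to the selector.

Request:
carry_out(commands=[{"claw": 0.45,"x": 0,"y": 0,"z": 0,"spin": -0.72},{"claw": 0.45,"x": 0,"y": 0,"z": 0,"spin": -0.72},{"claw": 0.45,"x": 0,"y": 0,"z": 0,"spin": -0.73},{"claw": 0.45,"x": 0.5,"y": -0.4,"z": 0,"spin": 0},{"claw": 0.45,"x": 0.6,"y": -0.5,"z": 0,"spin": 0},{"claw": 0.45,"x": 0.6,"y": -0.5,"z": 0,"spin": 0},{"claw": 0.45,"x": 0.6,"y": -0.5,"z": 0,"spin": 0},{"claw": 0.45,"x": 0.6,"y": -0.5,"z": 0,"spin": 0}])

```text
clock: 46.2
tcp_pos: [554.1, -215.6, 159.7]
tool_rot: [-0.079, 0.997, 0.001, -0.002]
wrist_force: [-0.4, 0.0, -0.2]
opening: 0.451
```

Request:
carry_out(commands=[{"claw": 0.45,"x": 0.6,"y": -0.5,"z": 0,"spin": 0},{"claw": 0.45,"x": 0.6,"y": -0.5,"z": 0,"spin": 0},{"claw": 0.45,"x": 0.5,"y": -0.4,"z": 0,"spin": 0},{"claw": 0.45,"x": 0.25,"y": -0.2,"z": 0,"spin": 0},{"claw": 0.45,"x": 0,"y": 0,"z": 0,"spin": 0},{"claw": 0.45,"x": 0,"y": 0,"z": 0,"spin": 0},{"claw": 0.45,"x": 0,"y": 0,"z": 0,"spin": 0}])

```text
clock: 46.9
tcp_pos: [473.6, -308.5, 161.9]
tool_rot: [-0.079, 0.997, 0.0, -0.0]
wrist_force: [-0.3, 0.5, -0.1]
opening: 0.444
```

```bash
python3 - <<'E'
from h import *
plan(476,-308,68,99)
E
```

```text
tcp [ 473.6 -308.5  161.9] psi 99.1 tilt [-0.  0. -1.] q6 -2.51
spin 0.01  x -0.05 y 0.00 z 1.88
```

Request:
carry_out(commands=[{"claw": 0.45,"x": -0.05,"y": 0,"z": 0.4,"spin": 0},{"claw": 0.45,"x": 0,"y": 0,"z": 0.4,"spin": 0},{"claw": 0.45,"x": 0,"y": 0,"z": 0.4,"spin": 0},{"claw": 0.45,"x": 0,"y": 0,"z": 0,"spin": 0},{"claw": 0.45,"x": 0,"y": 0,"z": 0,"spin": 0}])

```text
clock: 47.4
tcp_pos: [476.0, -308.6, 102.3]
tool_rot: [-0.079, 0.997, 0.0, -0.0]
wrist_force: [-0.2, -1.2, -0.1]
opening: 0.448
```

```bash
python3 - <<'E'
from h import *
plan(476,-308,68,99)
d=cam("scene"); cv2.imwrite('pics/s1.png',cv2.resize(np.array(d["pixels"])[170:320,50:230],(720,600)))
E
```

```text
tcp [ 476.  -308.6  102.3] psi 99.1 tilt [-0.  0. -1.] q6 -2.5
spin 0.01  x -0.00 y 0.01 z 0.69
```

View pics/s1.png

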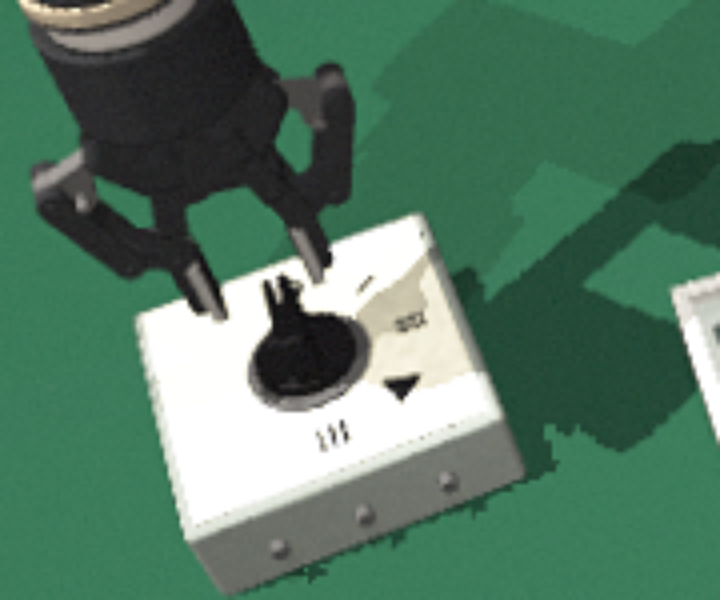

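The knob still points at the hollow circle (crop (288,285)) and the fingers straddle it. Gripping.

Request:
carry_out(commands=[{"claw": 0.45,"x": 0,"y": 0.01,"z": 0.3,"spin": 0},{"claw": 0.45,"x": 0,"y": 0,"z": 0.3,"spin": 0},{"claw": 0.45,"x": 0,"y": 0,"z": 0.09,"spin": 0},{"claw": 0.45,"x": 0,"y": 0,"z": 0,"spin": 0},{"claw": 0,"x": 0,"y": 0,"z": 0,"spin": 0},{"claw": 0,"x": 0,"y": 0,"z": 0,"spin": 0},{"claw": 0,"x": 0,"y": 0,"z": 0,"spin": 0},{"claw": 0,"x": 0,"y": 0,"z": 0,"spin": 0}], force=30)

```text
clock: 48.25
tcp_pos: [475.1, -306.6, 68.9]
tool_rot: [-0.078, 0.997, 0.002, -0.0]
wrist_force: [1.0, 6.0, 4.1]
opening: 0.16
```

Request:
carry_out(commands=[{"claw": 0,"x": 0,"y": 0,"z": 0,"spin": 0},{"claw": 0,"x": 0,"y": 0,"z": 0,"spin": 0.7},{"claw": 0,"x": 0,"y": 0,"z": 0,"spin": 0.7},{"claw": 0,"x": 0,"y": 0,"z": 0,"spin": 0.7},{"claw": 0,"x": 0,"y": 0,"z": 0,"spin": 0.7},{"claw": 0,"x": 0,"y": 0,"z": 0,"spin": 0.7},{"claw": 0,"x": 0,"y": 0,"z": 0,"spin": 0.7},{"claw": 0,"x": 0,"y": 0,"z": 0,"spin": 0.7}])

```text
clock: 49.05
tcp_pos: [474.7, -306.8, 69.0]
tool_rot: [0.262, 0.965, 0.001, -0.001]
wrist_force: [-0.8, 5.3, 5.3]
opening: 0.153
```

Request:
carry_out(commands=[{"claw": 0,"x": 0,"y": 0,"z": 0,"spin": 0.7},{"claw": 0,"x": 0,"y": 0,"z": 0,"spin": 0.7},{"claw": 0,"x": 0,"y": 0,"z": 0,"spin": 0.7},{"claw": 0,"x": 0,"y": 0,"z": 0,"spin": 0.7},{"claw": 0,"x": 0,"y": 0,"z": 0,"spin": 0.7},{"claw": 0,"x": 0,"y": 0,"z": 0,"spin": 0.7},{"claw": 0,"x": 0,"y": 0,"z": 0,"spin": 0.7},{"claw": 0,"x": 0,"y": 0,"z": 0,"spin": 0.7}])

```text
clock: 49.85
tcp_pos: [474.3, -306.1, 69.0]
tool_rot: [0.61, 0.792, 0.001, -0.002]
wrist_force: [-1.4, 7.4, 6.8]
opening: 0.153
```

```bash
python3 - <<'E'
from h import *
plan(476,-308,68,-36); s=robot.sense(); print(s["wrist_force"],s["moment"],s["opening"])
E
```

```text
tcp [ 474.3 -306.1   69. ] psi 14.8 tilt [-0.  0. -1.] q6 -1.03
spin 6.35  x -0.01 y 0.05 z 0.02
[-1.4  7.4  6.8] [0.8 0.1 0.1] 0.15285006047242705
```

Request:
carry_out(commands=[{"claw": 0,"x": 0,"y": 0,"z": 0,"spin": 0.7},{"claw": 0,"x": 0,"y": 0,"z": 0,"spin": 0.7},{"claw": 0,"x": 0,"y": 0,"z": 0,"spin": 0.7},{"claw": 0,"x": 0,"y": 0,"z": 0,"spin": 0.7},{"claw": 0,"x": 0,"y": 0,"z": 0,"spin": 0.7},{"claw": 0,"x": 0,"y": 0,"z": 0,"spin": 0.7},{"claw": 0,"x": 0,"y": 0,"z": 0,"spin": 0.7},{"claw": 0,"x": 0,"y": 0,"z": 0,"spin": 0.7}])

```text
clock: 50.65
tcp_pos: [474.9, -305.9, 69.3]
tool_rot: [0.865, 0.501, 0.0, -0.002]
wrist_force: [0.2, 7.0, 7.6]
opening: 0.152
```

Request:
carry_out(commands=[{"claw": 0,"x": 0,"y": 0,"z": 0,"spin": 0.6},{"claw": 0,"x": 0,"y": 0,"z": 0,"spin": 0},{"claw": 0,"x": 0,"y": 0,"z": 0,"spin": 0}])

```text
clock: 50.95
tcp_pos: [474.9, -305.9, 69.3]
tool_rot: [0.886, 0.464, 0.001, -0.002]
wrist_force: [0.3, 8.2, 8.2]
opening: 0.156
```

```bash
python3 - <<'E'
from h import *
plan(476,-308,68,-36); s=robot.sense(); print(s["wrist_force"],s["moment"],s["opening"])
E
```

```text
tcp [ 474.9 -305.9   69.3] psi -34.6 tilt [-0.  0. -1.] q6 -0.17
spin 0.17  x -0.02 y 0.04 z 0.03
[0.3 8.2 8.2] [ 1.2  0.  -0.1] 0.1557227575950027
```

Within 1.5° of the triangle, so the click will finish it. Releasing and retreating upwards.

Request:
carry_out(commands=[{"claw": 0,"x": 0,"y": 0,"z": 0,"spin": 0.17},{"claw": 0.45,"x": 0,"y": 0,"z": 0,"spin": 0},{"claw": 0.45,"x": 0,"y": 0,"z": 0,"spin": 0},{"claw": 0.45,"x": 0,"y": 0,"z": 0,"spin": 0},{"claw": 0.45,"x": 0,"y": 0,"z": -0.4,"spin": 0},{"claw": 0.45,"x": 0,"y": 0,"z": -0.8,"spin": 0},{"claw": 0.45,"x": 0,"y": 0,"z": -0.8,"spin": 0},{"claw": 0.45,"x": 0,"y": 0,"z": -0.4,"spin": 0}])

```text
clock: 51.75
tcp_pos: [476.5, -310.7, 191.2]
tool_rot: [0.891, 0.454, 0.001, 0.003]
wrist_force: [0.5, -0.4, -0.3]
opening: 0.451
```

Request:
carry_out(commands=[{"claw": 0.45,"x": -0.6,"y": 0,"z": -0.3,"spin": 0},{"claw": 0.45,"x": -0.7,"y": 0,"z": 0,"spin": 0},{"claw": 0.45,"x": -0.7,"y": 0,"z": 0,"spin": 0},{"claw": 0.45,"x": -0.7,"y": 0,"z": 0,"spin": 0},{"claw": 0.45,"x": -0.6,"y": 0,"z": 0,"spin": 0},{"claw": 0.45,"x": 0,"y": 0,"z": 0,"spin": 0},{"claw": 0.45,"x": 0,"y": 0,"z": 0,"spin": 0}])

```text
clock: 52.45
tcp_pos: [377.7, -443.0, 202.6]
tool_rot: [0.891, 0.453, 0.0, -0.0]
wrist_force: [0.5, 1.0, -0.1]
opening: 0.453
```

```bash
python3 - <<'E'
from h import *
plan(476,-308,68,-36)
cam("scene",'pics/f_s.png'); cam("top",'pics/f_t.png')
E
```

```text
tcp [ 377.7 -443.   202.6] psi -36.1 tilt [ 0.  0. -1.] q6 -0.43
spin -0.01  x 3.34 y 0.00 z 2.69
```

View pics/f_s.png

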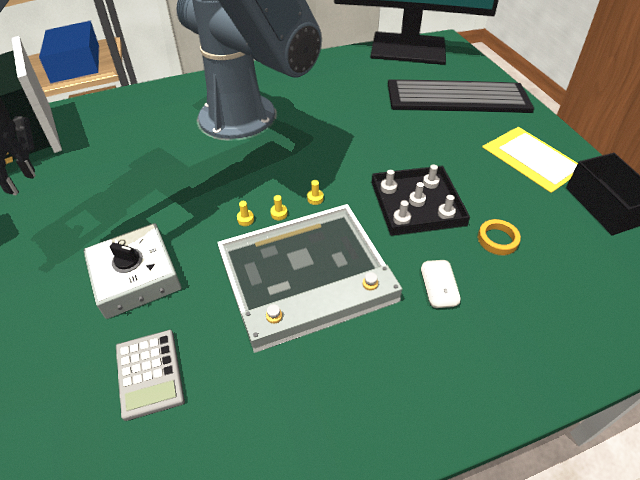

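View pics/f_t.png

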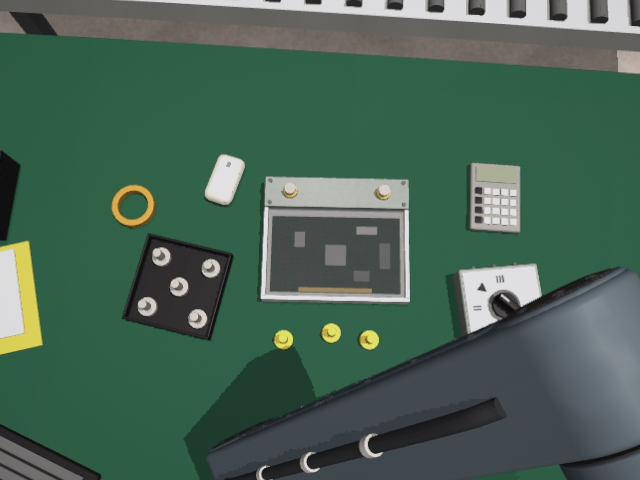

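```bash
python3 - <<'E'
from h import *
d=load("scene"); im=np.array(d["pixels"])
a=cv2.resize(im[215:325,75:190],(400,383),interpolation=cv2.INTER_CUBIC)
b=cv2.resize(im[265:325,250:390],(400,171),interpolation=cv2.INTER_CUBIC)
t=np.array(load("top")["pixels"]); c=cv2.resize(t[260:330,450:545],(400,295),interpolation=cv2.INTER_CUBIC)
o=np.zeros((560,800,3),np.uint8); o[:383,:400]=a; o[385:556,:400]=b; o[:295,400:]=c
cv2.imwrite('pics/f_crop.png',o)
E
```

```text
(no output)
```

View pics/f_crop.png

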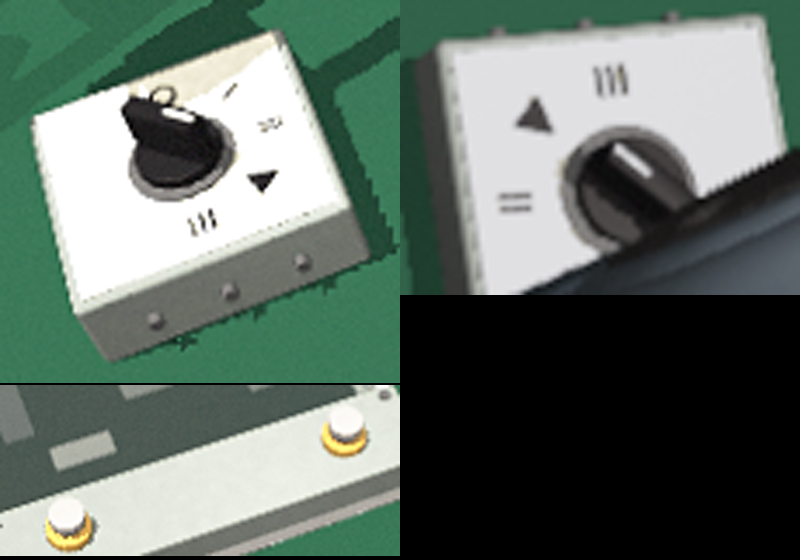

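The pointer lies in the same direction as at the start, which I measured at 54° (the triangle is at 53 to 54°). Both caps are low, and the five weights are upright in the tray. Handing in.

```bash
python3 -c "
from plant import robot
print(robot.hand_in())"
```

```text
the job is handed in; nothing more can be done
None
```

The fixture is ready for its test and the job is handed in, at about 53 s of the 210 s allowed. I did the steps in the order asked:

1. **Standby:** I turned the selector from the triangle, where it started, to the hollow circle. Both cameras confirmed it.
2. **Weights:** I moved all five steel weights from the cover to the tray: four in the corners, one in the middle. The last pictures show all five standing upright. I saw no weight knocked aside during the run.
3. **Rods:** I pushed both rods down until they bottomed, with both caps 64.0 mm above the bench (64 expected). The left push rose to 12.8 N and the right to 16.1 N, slightly over the 10 to 15 N you gave. I did not see the black ring marks themselves, so this rests on the cap height, the force and the caps sitting low at their collars.
4. **Test:** I turned the selector to the solid triangle. I judged the final position by eye: the pointer lies as it did at the start, when I measured it at 54° (the triangle is at 53–54°). The gripper let go at the same angle.

The calculator, mouse, tape roll and yellow look-alikes look unmoved in the final pictures. The arm was clear of everything at hand-in, and no check failed.

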